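Hang the bone cradle on the swinging balance hook

TASK

Push the freely swinging arm with the hanging spring balance round to its stop and steady the dangling balance with a light touch on its handle until its hook hangs still there by itself. Then pick up the steel bone cradle by its bar, hang it by its eye on the hook, and lower it slowly until the balance alone carries its weight before you let go, so that the spring never jerks or bounces. Handle the balance gently, and leave the other things on the bench where they are.

Things in the scene. Friction and masses are not known exactly. Their poses are not given: they have to be found in the camera images.
- stand: Fixed bench stand. Origin on the bench plumb under the balance's pivot as it is with the swing arm at its stop; z up, x from there to the column (away from the robot), whose axis is at x = 200 mm (26 mm thick, 514 mm high); base plate 180 mm wide from x = 140 to 300 mm. Nothing of it is under the hook.
- swing_arm (a joint): Turn of the swing arm about the column, in rad: 0 at its stop (the arm then points from the column along the stand's -x, to the robot), growing as the hook goes towards the stand's -y; starts at 0.35 to 0.75. The arm is a rod 16 mm in diameter 475 mm above the bench. It turns almost freely (0.005 N m) and coasts when pushed, and stays where it comes to rest.
- pivot (a point): The balance's hinge pin at the end of the swing arm, 450 mm above the bench, 200 mm from the column's axis. Below it hangs the balance: a thin neck, an aluminium tube 28 mm in diameter that reaches from 35 to 150 mm below the pivot (its black collar of 31 mm is only a look), then a steel rod 6 mm in diameter that ends in the hook.
- handle (a point): Touching place on the balance's handle, a level steel rod 8 mm in diameter that sticks out of the tube's lower end, away from the column, 145 mm below the pivot, to a black 14 mm ball 112 mm from the tube's axis. This point is on the rod's axis 95 mm from the tube's axis. The rod is fixed to the tube: a touch here both turns the arm and steadies the balance.
- balance (a joint): Swing of the dangling balance with its hook about the pivot pin, which points along the arm, in rad: 0 is plumb, positive swings the hook towards the stand's +y (arm at its stop). It hangs plumb at first; once touched it swings, about 0.8 s to and fro, hardly damped, so that it does not come to rest by itself.
- hook (a joint): How far the hook is drawn out of the balance against its spring, in m: 0 empty, growing downwards, 100 N per m, at most 0.07. The cradle's weight is not known beforehand.
- saddle (a point): Middle of the 6 mm hook wire at the hook's lowest point, where the eye is to hang; 230 mm below the pivot when empty and plumb; axes as the stand's with the arm at its stop. The hook opens towards -x (from the column outwards); on the +x side its wire rises to an upright 18 mm to +x, 10 to 42 mm above the saddle, then leads back to the balance's centre line 62 mm above the saddle.
- hook_tip (a point): Centre of the hook's rounded tip (6 mm wire): 19 mm to -x of the saddle and 12 mm higher. An eye held square to the stand's x axis is threaded over the tip by moving it towards the stand's +x until it stands over the saddle, then lowered.
- cradle: Loose steel cradle for weighing bones, under 500 g, standing on the bench. Origin on its underside in the middle, z up, y along its bar. Bar 310 mm long, 12 mm thick (along x), 18 mm high, its centre 95 mm above the underside; at each end (y = +-150 mm) a rectangular stirrup 70 mm wide (x), 104 mm high, 10 mm thick, down to the underside. The same both ways round; the weight is central.
- eye (a point): Centre of the cradle's eye, a ring of 7 mm wire standing on the middle of the bar, in the cradle's y-z plane (its hole looks along the cradle's x): 35 mm inside and 49 mm outside diameter, centre 124 mm above the cradle's underside. Hung on the hook it lies about 14 mm below the saddle.
- bar_left (a point): Place to grasp on the bar's centre line, 100 mm from the eye towards the cradle's +y.
- bar_right (a point): Place to grasp on the bar's centre line, 100 mm from the eye towards the cradle's -y.
- long_bone: Loose long bone, 260 mm long (along its x), up to 60 mm wide, 36 mm high, lying on the bench; origin on its underside in the middle. Leave alone.
- finds_tray: White tray 100 by 75 by 28 mm with two sherds; origin on its underside in the middle. Leave alone.
- jar: Amber jar, 54 mm in diameter, 75 mm high; origin on its underside in the middle. Leave alone.

How it is judged (in metres and radians):
On the way, in this order (a step that is already met when the one before it is completed fails the run):
1. the arm is at its stop (within 0.05 rad) and the empty hook hangs still there, touched by nothing: within 0.06 rad of plumb and slower than 0.15 rad/s for 0.8 s (value of joint swing_arm below 0.05 rad and value of joint balance between -0.06 and 0.06 rad and velocity of joint balance between -0.15 and 0.15 rad/s and value of joint hook below 0.004 m and contact force between stand and anything else below 0.05 N), for 0.8 s.
2. the cradle's eye is on the hook and draws the spring out by more than 8 mm (distance between eye and saddle below 0.022 m and value of joint hook above 0.008 m), for 0.2 s.
At the end, for the whole second after the job is handed in: The cradle, let go, hangs by its eye on the hook, the arm within 0.1 rad of its stop: eye within 16 mm (x) and 12 mm (y) of the saddle, 3 to 20 mm below it, spring drawn over 8 mm, cradle over 20 mm above the bench, tilted under 0.2 rad, slower than 0.12 m/s, balance within 0.1 rad of plumb (x of eye in the frame of saddle between -0.016 and 0.016 m and y of eye in the frame of saddle between -0.012 and 0.012 m and z of eye in the frame of saddle between -0.02 and -0.003 m and value of joint hook above 0.008 m and angle between cradle's own z axis and vertical below 0.2 rad and linear speed of cradle below 0.12 m/s and value of joint balance between -0.1 and 0.1 rad and height (world z) of cradle above 0.02 m and value of joint swing_arm below 0.1 rad); the robot touches nothing.
It fails at once if the balance's spring is jerked: the hook moves in or out faster than 0.10 m/s (velocity of joint hook above 0.1 m/s or velocity of joint hook below -0.1 m/s).
It fails at once if the balance, its hook or stand is pushed or pulled with more than 15 N (contact force between stand and anything else above 15 N).
It fails at once if the bone, the tray or the jar is moved by more than 20 mm (distance of any of long_bone, finds_tray, jar from where it was at the start of the episode above 0.02 m).
It also fails if it takes over 72 s, if anything falls off the work surface, if the arm or the gripper's body presses on something with over 40 N, if the wrist force passes 120 N, or if a joint passes its speed limit or range.

ROBOT

A 7-joint arm with a two-finger parallel gripper is mounted at the origin on the work surface. World frame = base frame: x ahead of the robot, y to its left, z up, the work surface at z = 0. Lengths are in m, angles in degrees, forces in N, time in s.
With the tool pointing down it reaches from about 0.425 to 0.875 m from the base axis. Payload 4.7 kg.
Tool frame: the origin (TCP) lies on the front face of the gripper's body, between the roots of the fingers; the fingertips stand 70 mm ahead of it and the grasp point (between the pads) lies 51 mm ahead of it; z points along the fingers, y is the direction in which the jaws open and shut (so a half turn about z gives the same grasp; the last joint's range is limited). The gripper opens to 87 mm and grips with 3 to 60 N. Pads are 19 mm wide; open, the fingers measure 117 mm over their backs; the gripper's body (75 mm by 190 mm) begins 51 mm behind the grasp point.
Start: joints at [-72.473, 18.392, -4.016, 83.108, 1.295, 78.541, -3.26], TCP at [0.187, 0.623, 0.292] pointing down, gripper open.
Joint ranges: [-163.93, 163.93], [-17.29, 119.83], [-79.2, 71.16], [3.27, 140.29], [-89.18, 269.18], [5.43, 117.66], [-154.24, 154.24]. Speed limits (degrees/s): [147.25, 147.25, 180, 180, 180, 180, 180].

INTERFACE

Orientations are given as [roll, pitch, yaw] about the fixed x, y, z axes, in that order (R = Rz(yaw) Ry(pitch) Rx(roll)).
In Python, from cell import env gives the robot as it stands.
- The arm moves only by the tool drive_tool, never from a script. Its argument "commands" is a list of rows, each a list of 7 numbers: the shift along the tool's x, y, z in cm, then the turn, a rotation vector about the tool's x, y, z in degrees, then the opening, from 0 (shut) to 1 (fully open). In form: [[tx, ty, tz, rx, ry, rz, hand], ...]. A call has 1 to 20 rows; each row shifts and turns the commanded pose from where the row before left it, along the tool's axes as they then stand; what a row does not reach is not made up. A row lasts 1/12 s, in which the tool goes at most 41.7 mm and 7.16 degrees, less where a joint would pass 70% of its speed; a pose out of reach is approached as far as the arm can. A call is refused whole if a number of a shift passes 4.17 or a number of a turn 7.16, either way. A call with a gripper value outside its range is refused whole. The fingers move at their own pace and stop on an object; "force" is the grip in N (left out, the last holds). Time passes only in rows, so rows that do not move let the fingers close. It gives the time, the measured TCP pose, the force and the opening at its end, in the units of the state.
- env.get_obs(): the state, without advancing time (a new reading comes with each control period).
- env.read_camera(name): name is "scene" or "top" or "wrist"; returns a dict with "img" (480x640x3 uint8, blue, green, red), "mtx" (3x3 intrinsics, pixels), "k1" (the pictures are not rectified: a ray, as slopes to the right and down, at radius r is drawn at 1 + k1 r^2 times it, then the intrinsics apply), "pose" (4x4, takes a point from camera to world coordinates). Camera axes: x right, y down, z forward; pixel columns grow to the right and rows downward; lengths in m; the calibration is good to about 2 mm. A picture is of the moment at which its call begins. There is no depth.
- env.sign_off(): hands the job in, once; it reports no verdict.
The state is a dict: "time_s": time; "qpos": joint angles; "joint_velocities": joint speeds; "effort": joint torques, N m; "tool_pos": TCP position; "tool_rot": TCP orientation; "force": force on the tool from outside, world axes, zero at the start; "wrist_torque": the same for the moment, N m; "grip_width": finger opening in m.
Only numpy, scipy, OpenCV 4.12 (cv2) and the standard library are available. Lean on these libraries where they do the work, as an engineer would, in place of code of your own. Each camera call takes 0.05 s, during which the arm holds its last target.

## Working session

There is one attempt and no reset: what is moved stays moved. The work goes in short steps, Python scripts to look and compute and a tool call to move; the robot and the scene stay as the last step left them, time stands still between calls to the robot, and variables do not carry over. Pictures are saved under pics/ and viewed, and the job is handed in when it is done.

Besides the shell and the picture viewer there is one more tool, called after ">>>" as a command line: name --pt "numbers of a row" for each row, then --argument value for the rest. drive_tool: Moves the arm, as the interface text tells. Its arguments: {"type":"object","properties":{"commands":{"type":"array"},"force":{"type":"number"}},"required":["commands"]}

```bash
ls; mkdir -p pics
cat > h.py <<'E'
import numpy as np, cv2
from cell import env
def shot(name,fn):
    c=env.read_camera(name); cv2.imwrite('pics/'+fn,c['img']); np.savez('pics/'+fn+'.npz',**{k:c[k] for k in('img','mtx','k1','pose')}); return c
def ray(c,u,v):
    K=np.array(c['mtx']);x=(u-K[0,2])/K[0,0];y=(v-K[1,2])/K[1,1]
    rd=np.hypot(x,y);r=rd
    for _ in range(30): r=rd/(1+float(c['k1'])*r*r)
    s=r/rd if rd>0 else 1
    P=np.array(c['pose']);d=P[:3,:3]@np.array([x*s,y*s,1]);return P[:3,3],d
def plane(c,u,v,z):
    o,d=ray(c,u,v);return o+d*(z-o[2])/d[2]
def proj(c,p):
    P=np.array(c['pose']);q=P[:3,:3].T@(np.array(p)-P[:3,3]);x,y=q[:2]/q[2];k=1+float(c['k1'])*(x*x+y*y);K=np.array(c['mtx'])
    return np.array([K[0,0]*x*k+K[0,2],K[1,1]*y*k+K[1,2]])
def tri(a,b):
    A=np.zeros((3,3));B=np.zeros(3)
    for o,d in(a,b):
        d=d/np.linalg.norm(d);M=np.eye(3)-np.outer(d,d);A+=M;B+=M@o
    p=np.linalg.solve(A,B)
    return p,[np.linalg.norm(np.cross(p-o,d/np.linalg.norm(d))) for o,d in(a,b)]
E
python3 - <<'E'
from h import *
o=env.get_obs();print(o)
for n in('scene','top','wrist'):
    c=shot(n,n+'0.png');print(n,c['mtx'],c['k1'],c['pose'].round(3))
E
```

```text
pics
{'time_s': 0.0, 'qpos': array([-72.47361728,  18.43828492,  -4.01696119,  83.17474797,
         1.29423579,  78.53951929,  -3.25871945]), 'joint_velocities': array([-0.09735073, -0.02487547,  0.1041496 , -0.13419723,  0.06036332,
        0.1108232 ,  0.06403387]), 'effort': array([-3.68707042e-04, -4.91285634e+01, -4.04180121e-01, -3.12533498e+01,
       -6.39615557e-02,  4.36364359e-02,  1.71364682e-04]), 'tool_pos': array([0.18688987, 0.62211979, 0.2911717 ]), 'tool_rot': array([-1.79892653e+02,  4.49205647e-03,  1.63285852e+02]), 'force': array([0.53835797, 0.38238406, 0.25840065]), 'wrist_torque': array([-0.00337776, -0.02436528, -0.05579494]), 'grip_width': 0.08766231963233247}
scene [[482.11401651   0.         313.20601829]
 [  0.         482.11401651 241.39613419]
 [  0.           0.           1.        ]] -0.019688219844948448 [[-0.216  0.811 -0.544  1.156]
 [ 0.976  0.174 -0.128  0.121]
 [-0.01  -0.559 -0.829  1.144]
 [ 0.     0.     0.     1.   ]]
top [[600.73706538   0.         329.30802896]
 [  0.         600.73706538 230.87122873]
 [  0.           0.           1.        ]] -0.18484013844685934 [[ 0.003 -0.986  0.169  0.363]
 [-1.    -0.004 -0.005  0.017]
 [ 0.005 -0.169 -0.986  1.558]
 [ 0.     0.     0.     1.   ]]
wrist [[386.63942791   0.         324.39835188]
 [  0.         386.63942791 239.95424185]
 [  0.           0.           1.        ]] -0.005910056418227536 [[ 0.287  0.918  0.274  0.112]
 [ 0.958 -0.275 -0.083  0.645]
 [-0.001  0.287 -0.958  0.384]
 [ 0.     0.     0.     1.   ]]
```

View pics/scene0.png

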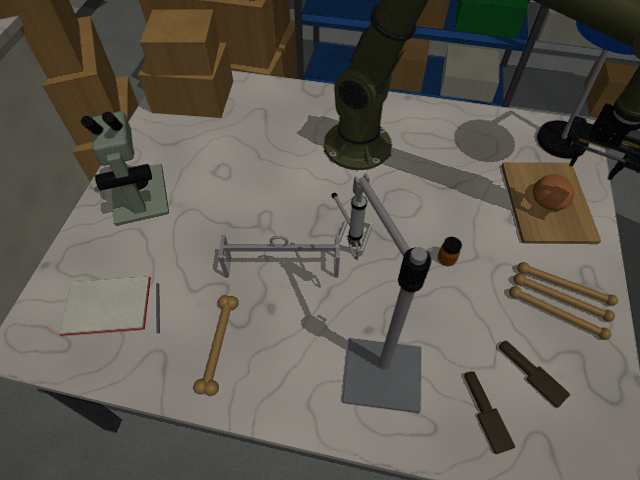

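View pics/top0.png

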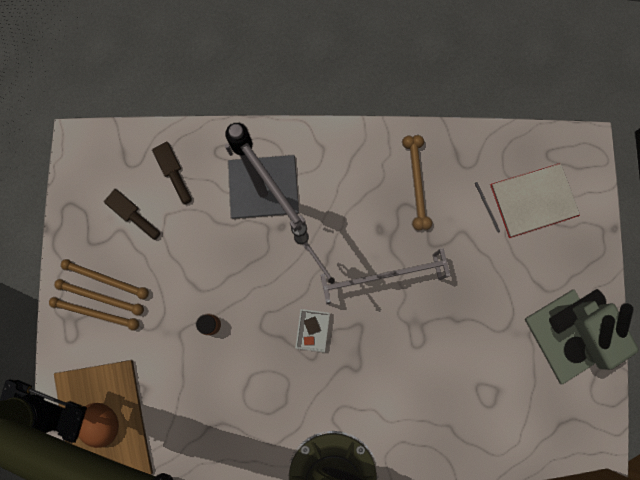

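View pics/wrist0.png

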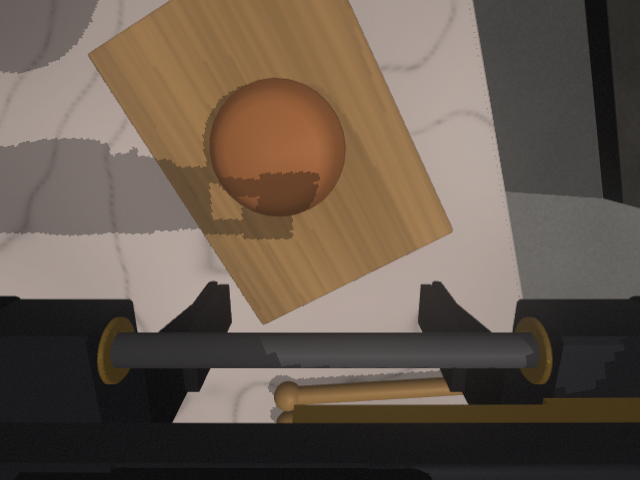

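Run:
```python
from h import *
i=cv2.imread('pics/top0.png');cv2.imwrite('pics/t0z.png',cv2.resize(i[110:320,210:470],(780,630))[:600])
i=cv2.imread('pics/scene0.png');cv2.imwrite('pics/s0z.png',cv2.resize(i[160:420,200:470],(778,749))[:600])
```

```text
(no output)
```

View pics/t0z.png

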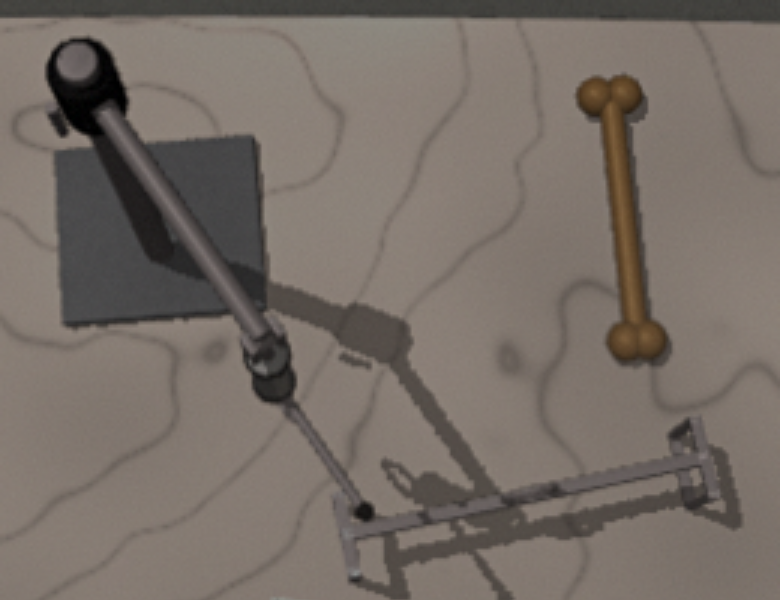

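View pics/s0z.png

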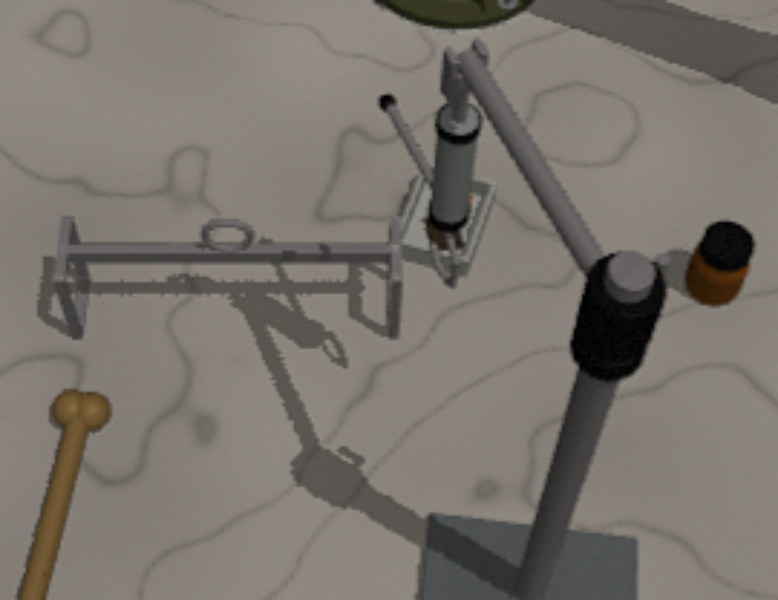

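```bash
cat > m0.py <<'E'
from h import *
T=dict(np.load('pics/top0.png.npz'));S=dict(np.load('pics/scene0.png.npz'))
tz=lambda a,b:(210+a/3,110+b/3)
sz=lambda a,b:(200+a/2.8815,160+b/2.8815)
R=lambda p:np.round(p,4)
def both(n,t,s):
    p,e=tri(ray(T,*tz(*t)),ray(S,*sz(*s)));print(n,R(p),R(e))
both('coltop',(80,62),(632,275))
print('coltop plane',R(plane(T,*tz(80,62),.514)),R(plane(S,*sz(632,275),.514)))
both('ball',(364,511),(387,102))
print('ball plane',R(plane(T,*tz(364,511),.305)),R(plane(S,*sz(387,102),.305)))
print('plate corners',[R(plane(T,*tz(*q),.012)) for q in((54,151),(257,136),(266,311),(64,326))])
print('bar ends top, z.104',R(plane(T,*tz(349,530),.104)),R(plane(T,*tz(706,459),.104)))
print('bar ends scene z.104',R(plane(S,*sz(397,247),.104)),R(plane(S,*sz(64,247),.104)))
print('eye scene', R(plane(S,*sz(228,237),.124)))
print('tube top',R(plane(T,*tz(267,355),.415)))
print('pivot end arm',R(plane(T,*tz(268,335),.475)))
E
python3 m0.py
```

```text
coltop [0.7303 0.1862 0.5087] [0.0031 0.0031]
coltop plane [0.7285 0.1822 0.514 ] [0.7334 0.1887 0.514 ]
ball [0.4736 0.0081 0.3047] [0.0017 0.0017]
ball plane [0.4738 0.0064 0.305 ] [0.4736 0.0098 0.305 ]
plate corners [array([0.8202, 0.282 , 0.012 ]), array([0.834 , 0.1002, 0.012 ]), array([0.6746, 0.0901, 0.012 ]), array([0.6607, 0.2674, 0.012 ])]
bar ends top, z.104 [0.4762 0.0167 0.104 ] [ 0.5343 -0.2751  0.104 ]
bar ends scene z.104 [0.473  0.0243 0.104 ] [ 0.5359 -0.2686  0.104 ]
eye scene [ 0.5071 -0.1221  0.124 ]
tube top [0.5646 0.07   0.415 ]
pivot end arm [0.5664 0.0668 0.475 ]
```

>>> drive_tool --pt "0 0 -1.6 0 0 -6.4 1" --pt "0 0 -1.6 0 0 -6.4 1" --pt "0 0 -1.6 0 0 -6.4 1" --pt "0 0 -1.6 0 0 -6.4 1" --pt "0 0 -1.6 0 0 -6.4 1" --pt "0 0 -1.6 0 0 -6.4 1" --pt "0 0 -1.6 0 0 -6.4 1" --pt "0 0 -1.6 0 0 -6.4 1" --force 3

```text
time_s: 0.82
tool_pos: [0.187, 0.6224, 0.4206]
tool_rot: [-180.0, -0.0, -145.2]
force: [-0.2, -0.4, 0.1]
grip_width: 0.0867
```

>>> drive_tool --pt "0.5 -3 0 0 0 0 1" --pt "0.5 -3 0 0 0 0 1" --pt "0.5 -3 0 0 0 0 1" --pt "0.5 -3 0 0 0 0 1" --pt "0.5 -3 0 0 0 0 1" --pt "0.5 -3 0 0 0 0 1" --pt "0.5 -3 0 0 0 0 1" --pt "0.5 -3 0 0 0 0 1" --pt "0.5 -3 0 0 0 0 1" --pt "0.5 -3 0 0 0 0 1" --pt "0.5 -3 0 0 0 0 1" --pt "0.5 -3 0 0 0 0 1" --pt "0.5 -3 0 0 0 0 1" --pt "0.5 -3 0 0 0 0 1" --pt "0.5 -3 0 0 0 0 1" --pt "0.5 -3 0 0 0 0 1" --pt "0 0 0 0 0 0 1" --pt "0 0 0 0 0 0 1"

```text
time_s: 2.32
tool_pos: [0.3933, 0.1799, 0.4203]
tool_rot: [180.0, 0.0, -145.8]
force: [0.1, 0.5, 0.1]
grip_width: 0.0869
```

```bash
cat >> h.py <<'E'
from scipy.spatial.transform import Rotation as Ro
def delta(pos,yaw):
    o=env.get_obs();R=Ro.from_euler('xyz',o['tool_rot'],degrees=True)
    Rt=Ro.from_euler('xyz',[180,0,yaw],degrees=True)
    d=R.inv().apply(np.array(pos)-o['tool_pos'])*100
    print('pos',o['tool_pos'].round(4),'rot',o['tool_rot'].round(2),'F',o['force'].round(2),'t',o['time_s'],'w',round(o['grip_width'],4))
    print('shift cm',d.round(2),'turn',np.degrees((R.inv()*Rt).as_rotvec()).round(2))
E
python3 - <<'E'
from h import *
shot('wrist','w1.png')
delta((.488,.018,.42),-145.3)
E
```

```text
pos [0.3927 0.1815 0.4202] rot [ 1.7995e+02  1.0000e-02 -1.4558e+02] F [-0.2   0.54 -0.34] t 2.3667 w 0.087
shift cm [  1.38 -18.87   0.  ] turn [ 0.05  0.01 -0.28]
```

View pics/w1.png

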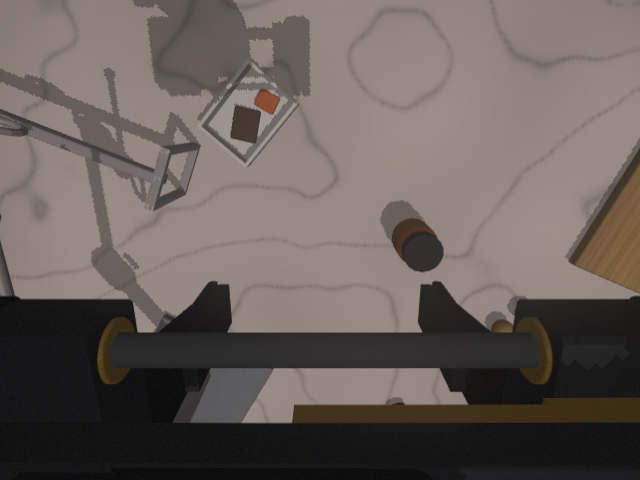

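>>> drive_tool --pt "0.1 -2 0 0 0 0 1" --pt "0.1 -2 0 0 0 0 1" --pt "0.1 -2 0 0 0 0 1" --pt "0.2 -2 0 0 0 0 1" --pt "0.2 -2 0 0 0 0 1" --pt "0.2 -2 0 0 0 0 1" --pt "0.1 -2 0 0 0 0 1" --pt "0.1 -2 0 0 0 0 1" --pt "0.1 -2 0 0 0 0 1" --pt "0 -0.5 0 0 0 0 1" --pt "0 0 0 0 0 0 1"

```text
time_s: 3.28
tool_pos: [0.4879, 0.0225, 0.4199]
tool_rot: [180.0, -0.0, -145.6]
force: [-0.5, 0.1, 0.2]
grip_width: 0.0868
```

Run:
```python
from h import *
shot('wrist','w2.png');shot('scene','s2.png')
delta((.488,.018,.42),-145.3)
```

```text
pos [0.4873 0.0242 0.42  ] rot [ 1.7994e+02 -2.0000e-02 -1.4538e+02] F [-0.43  0.59  0.15] t 3.3833 w 0.0871
shift cm [ 0.29 -0.55  0.  ] turn [ 0.06 -0.02 -0.09]
```

View pics/w2.png

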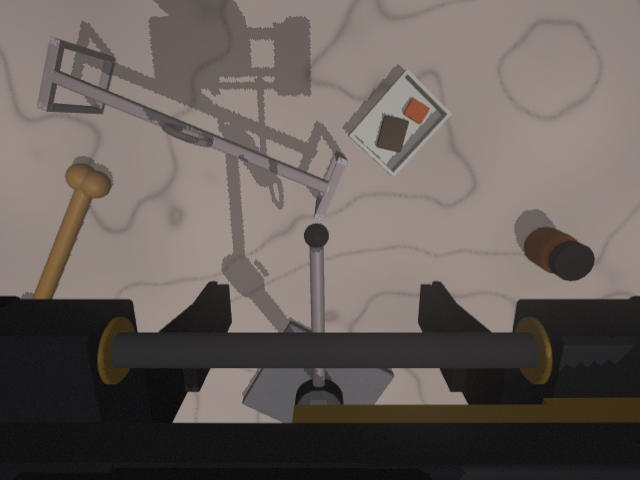

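View pics/s2.png

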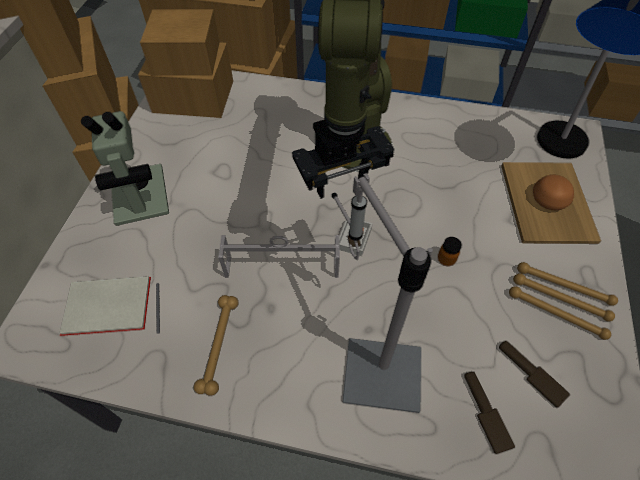

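Run:
```python
from h import *
c=dict(np.load('pics/w2.png.npz'))
b=plane(c,316.5,236,.305);r=plane(c,317.5,300,.305);print(b.round(4),r.round(4))
p=np.array([.4873,.0242]);y=np.radians(-145.4);tx=np.array([np.cos(y),np.sin(y)]);ty=np.array([np.sin(y),-np.cos(y)])
for q in(b,r):print(tx@(q[:2]-p),ty@(q[:2]-p))
```

```text
[0.475  0.0085 0.305 ] [0.5072 0.031  0.305 ]
0.01901101364799458 -0.005935305465280432
-0.020232087336613972 -0.005667035173182118
```

>>> drive_tool --pt "0.1 -0.3 0 0 0 0 1" --pt "0.1 -0.3 0 0 0 0 1" --pt "0 0 0.8 0 0 0 1" --pt "0 0 0.8 0 0 0 1" --pt "0 0 0.8 0 0 0 1" --pt "0 0 0.8 0 0 0 1" --pt "0 0 0.8 0 0 0 1" --pt "0 0 0.8 0 0 0 1" --pt "0 0 0.8 0 0 0 1" --pt "0 0 0.8 0 0 0 1" --pt "0 0 0 0 0 0 0.8" --pt "0 0 0 0 0 0 0.6" --pt "0 0 0 0 0 0 0.5" --pt "0 0 0 0 0 0 0.4" --pt "0 0 0 0 0 0 0.32" --pt "0 0 0 0 0 0 0.25" --pt "0 0 0 0 0 0 0.25" --pt "0 0 0 0 0 0 0.25" --force 3

```text
time_s: 4.88
tool_pos: [0.4895, 0.0162, 0.3564]
tool_rot: [-180.0, 0.0, -145.5]
force: [0.1, -0.2, -0.2]
grip_width: 0.0417
```

Run:
```python
from h import *
shot('wrist','w3.png')
delta((.488,.018,.42),-145.3)
```

```text
pos [0.4894 0.0162 0.3564] rot [-1.8000e+02  1.0000e-02 -1.4552e+02] F [-0.21 -0.08 -0.42] t 4.9333 w 0.0376
shift cm [ 0.02  0.23 -6.36] turn [-0.    0.01 -0.22]
```

View pics/w3.png

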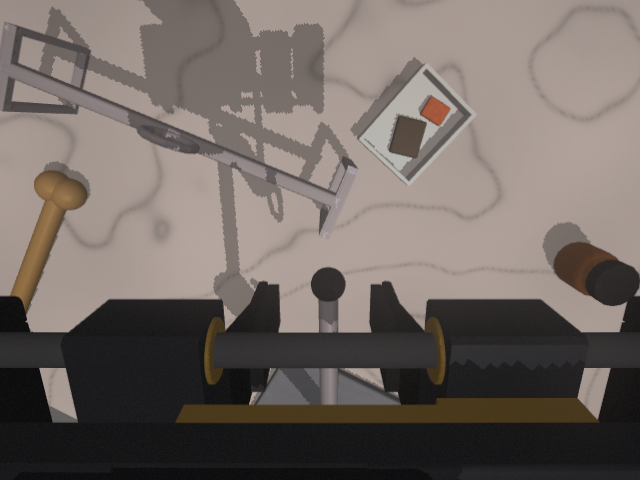

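>>> drive_tool --pt "0 0 0 0 0 0 0.25" --pt "0 0 0 0 0 0 0.2" --pt "0 0 0 0 0 0 0.18" --pt "0 0 0 0 0 0 0.16" --pt "0 0 0 0 0 0 0.15" --pt "0 0 0 0 0 0 0.13" --pt "0 0 0 0 0 0 0.12" --pt "0 0 0 0 0 0 0.11" --pt "0 0 0 0 0 0 0.1" --pt "0 0 0 0 0 0 0.08" --pt "0 0 0 0 0 0 0.06" --pt "0 0 0 0 0 0 0.06" --force 3

```text
time_s: 5.93
tool_pos: [0.4894, 0.0162, 0.3563]
tool_rot: [180.0, 0.0, -145.5]
force: [0.2, 0.1, 1.3]
grip_width: 0.008
```

Run:
```python
from h import *
shot('wrist','w4.png')
delta((.488,.018,.42),-145.3)
```

```text
pos [0.4894 0.0162 0.3563] rot [ 180.      0.   -145.51] F [-0.44 -0.3  -0.7 ] t 5.9833 w 0.0078
shift cm [ 0.02  0.23 -6.37] turn [ 0.    0.   -0.21]
```

View pics/w4.png

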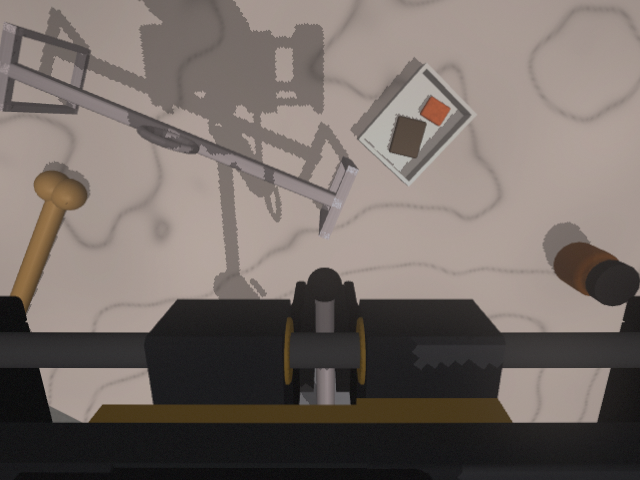

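>>> drive_tool --pt "0 0.103 0 0 0 0.2 0.06" --pt "-0.001 0.257 0 0 0 0.5 0.06" --pt "-0.002 0.412 0 0 0 0.8 0.06" --pt "-0.004 0.515 0 0 0 1 0.06" --pt "-0.004 0.515 0 0 0 1 0.06" --pt "-0.004 0.515 0 0 0 1 0.06" --pt "-0.004 0.515 0 0 0 1 0.06" --pt "-0.004 0.515 0 0 0 1 0.06" --pt "-0.004 0.515 0 0 0 1 0.06" --pt "-0.004 0.515 0 0 0 1 0.06" --pt "-0.004 0.515 0 0 0 1 0.06" --pt "-0.004 0.515 0 0 0 1 0.06" --pt "-0.004 0.515 0 0 0 1 0.06" --pt "-0.004 0.515 0 0 0 1 0.06" --pt "-0.004 0.515 0 0 0 1 0.06" --pt "-0.004 0.515 0 0 0 1 0.06" --pt "-0.002 0.412 0 0 0 0.8 0.06" --pt "-0.001 0.257 0 0 0 0.5 0.06" --pt "0 0.103 0 0 0 0.2 0.06"

```text
time_s: 7.57
tool_pos: [0.4519, 0.09, 0.3561]
tool_rot: [180.0, -0.1, -161.5]
force: [-3.9, -1.4, 2.2]
grip_width: 0.0078
```

Run:
```python
from h import *
shot('wrist','w5.png');shot('top','t5.png')
delta((.437,.163,.356),-145.3)
```

```text
pos [0.4522 0.0896 0.3561] rot [ 1.8000e+02 -8.0000e-02 -1.6151e+02] F [-3.12 -1.01  0.72] t 7.6667 w 0.0078
shift cm [-0.89  7.44  0.01] turn [ 1.000e-02 -8.000e-02 -1.621e+01]
```

View pics/w5.png

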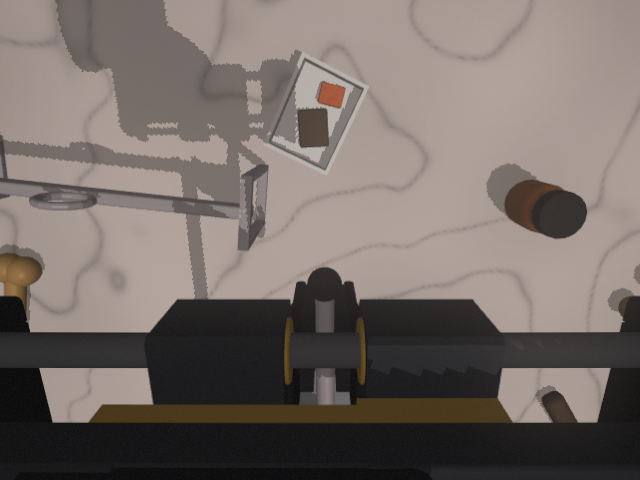

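View pics/t5.png

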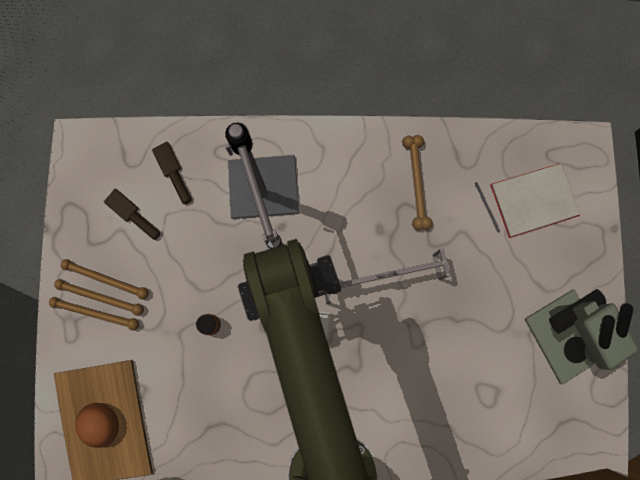

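>>> drive_tool --pt "0.05 0 0 0 0 0 0.06" --pt "0 0 0 0 0 0 0.06"

```text
time_s: 7.83
tool_pos: [0.4522, 0.0892, 0.3561]
tool_rot: [-180.0, -0.0, -161.5]
force: [-3.3, -1.3, 1.1]
grip_width: 0.0077
```

>>> drive_tool --pt "0.05 0 0 0 0 0 0.06" --pt "0 0 0 0 0 0 0.06"

```text
time_s: 8.0
tool_pos: [0.4521, 0.0893, 0.3562]
tool_rot: [180.0, 0.1, -161.5]
force: [-1.7, -0.2, -1.2]
grip_width: 0.0077
```

>>> drive_tool --pt "0 0.103 0 0 0 0.2 0.06" --pt "0 0.257 0 0 0 0.5 0.06" --pt "0 0.412 0 0 0 0.8 0.06" --pt "0 0.515 0 0 0 1 0.06" --pt "0 0.515 0 0 0 1 0.06" --pt "0 0.515 0 0 0 1 0.06" --pt "0 0.515 0 0 0 1 0.06" --pt "0 0.515 0 0 0 1 0.06" --pt "0 0.515 0 0 0 1 0.06" --pt "0 0.515 0 0 0 1 0.06" --pt "0 0.515 0 0 0 1 0.06" --pt "0 0.515 0 0 0 1 0.06" --pt "0 0.412 0 0 0 0.8 0.06" --pt "0 0.257 0 0 0 0.5 0.06" --pt "0 0.103 0 0 0 0.2 0.06" --pt "0 0 0 0 0 0 0.06"

```text
time_s: 9.33
tool_pos: [0.4379, 0.1498, 0.3562]
tool_rot: [180.0, 0.0, -173.5]
force: [0.0, -0.7, -0.8]
grip_width: 0.0078
```

Run:
```python
from h import *
c=shot('top','t6.png');cv2.imwrite('pics/t6z.png',cv2.resize(c['img'][110:310,200:350],(600,800))[:600])
c=shot('scene','s6.png');cv2.imwrite('pics/s6z.png',cv2.resize(c['img'][120:420,280:480],(400,600)))
delta((.437,.163,.356),-145.3)
```

```text
pos [0.438  0.1493 0.3562] rot [-1.8000e+02 -1.0000e-02 -1.7352e+02] F [-0.89  0.89 -1.48] t 9.4333 w 0.0077
shift cm [-0.06  1.37  0.02] turn [-0.000e+00 -1.000e-02 -2.822e+01]
```

View pics/t6z.png

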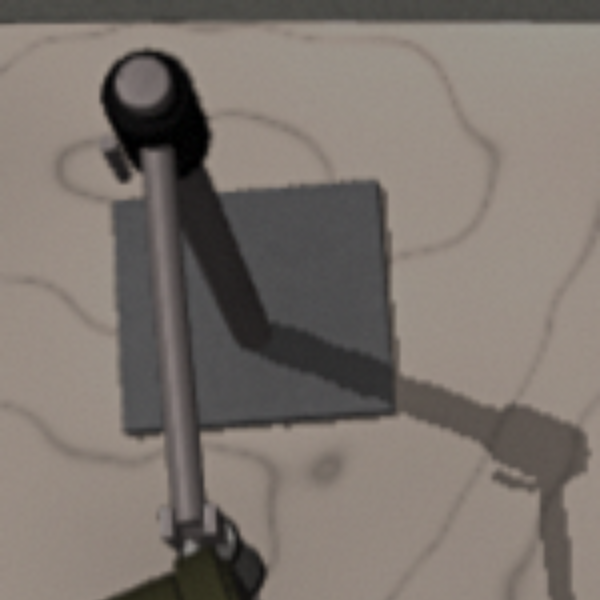

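View pics/s6z.png

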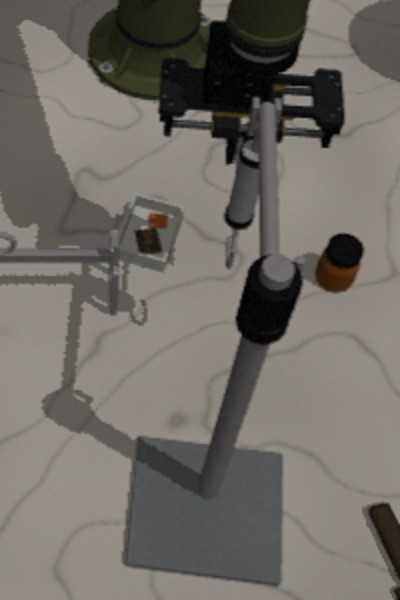

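Run:
```python
from h import *
T=dict(np.load('pics/top0.png.npz'))
t=lambda a,b:(200+a/4,110+b/4)
p=plane(T,*t(159,150),.475);q=plane(T,*t(187,515),.475);d=p-q;print(p.round(4),q.round(4),np.degrees(np.arctan2(d[1],d[0])))
c=dict(np.load('pics/s6.png.npz'));im=c['img'].copy()
C=np.array([.7308,.1854])
z=lambda p:((p-[280,120])*2).round(0)
for a in(5.5,7):
    u=-np.array([np.cos(np.radians(a)),np.sin(np.radians(a))]);pv=C+.2*u
    for h in(.475,.45,.415,.30,.26,.22):print(a,h,z(proj(c,[*pv,h])))
```

```text
[0.7086 0.1813 0.475 ] [0.5343 0.1628 0.475 ] 6.040163898610947
5.5 0.475 [268. 108.]
5.5 0.45 [264. 126.]
5.5 0.415 [258. 150.]
5.5 0.3 [241. 218.]
5.5 0.26 [236. 239.]
5.5 0.22 [231. 259.]
7 0.475 [262. 108.]
7 0.45 [258. 126.]
7 0.415 [252. 150.]
7 0.3 [236. 218.]
7 0.26 [231. 239.]
7 0.22 [227. 259.]
```

>>> drive_tool --pt "0 0.05 0 0 0 0.1 0.06" --pt "0 0.1 0 0 0 0.2 0.06" --pt "0 0.15 0 0 0 0.3 0.06" --pt "0 0.15 0 0 0 0.3 0.06" --pt "0 0.15 0 0 0 0.3 0.06" --pt "0 0.1 0 0 0 0.2 0.06" --pt "0 0.05 0 0 0 0.1 0.06" --pt "0 0 0 0 0 0 0.06" --pt "0 0 0 0 0 0 0.06" --pt "0 0 0 0 0 0 0.06" --pt "0 0 0 0 0 0 0.06"

```text
time_s: 10.35
tool_pos: [0.4371, 0.1569, 0.3562]
tool_rot: [-180.0, -0.0, -175.0]
force: [-1.8, 0.4, -1.6]
grip_width: 0.0081
```

Run:
```python
from h import *
c=shot('top','t7.png');cv2.imwrite('pics/t7z.png',cv2.resize(c['img'][120:270,210:290],(640,1200),interpolation=cv2.INTER_CUBIC)[:].copy()[::1][0:1200:2,::2].copy() if 0 else cv2.resize(c['img'][120:270,210:290],(320,600),interpolation=cv2.INTER_CUBIC))
c=shot('scene','s7.png');cv2.imwrite('pics/s7z.png',cv2.resize(c['img'][120:320,280:480],(600,600),interpolation=cv2.INTER_CUBIC))
delta((.437,.163,.356),-145.3)
C=np.array([.7308,.1854]);o=env.get_obs();d=C-o['tool_pos'][:2];print(np.degrees(np.arctan2(d[1],d[0])),np.hypot(*d))
```

```text
pos [0.4371 0.1569 0.3562] rot [-1.8000e+02 -1.0000e-02 -1.7502e+02] F [-1.51 -0.27 -1.89] t 10.45 w 0.0079
shift cm [-0.04  0.61  0.02] turn [ 0.000e+00 -1.000e-02 -2.972e+01]
5.551299504790039 0.2950447337326618
```

View pics/t7z.png

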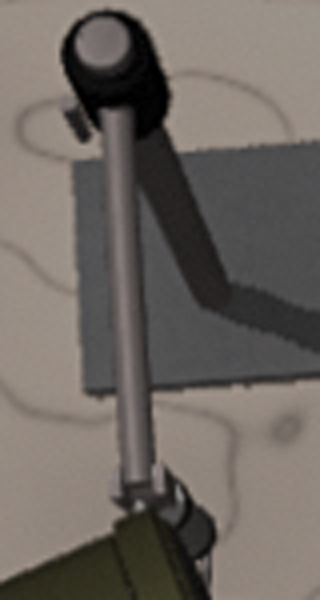

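View pics/s7z.png

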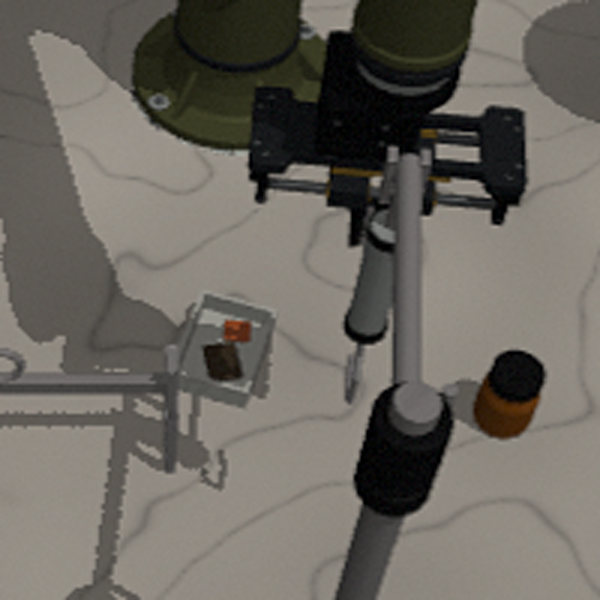

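```bash
cat > arm.py <<'E'
from h import *
import sys
def armang(fn,a,b,dbg=False):
    # a,b: approx pixel endpoints of arm; scan perpendicular for rod edges by brightness
    c=dict(np.load(fn));g=cv2.cvtColor(c['img'],cv2.COLOR_BGR2GRAY).astype(float)
    a,b=np.array(a,float),np.array(b,float);d=(b-a)/np.linalg.norm(b-a);n=np.array([-d[1],d[0]])
    s=np.arange(-9,9.01,.1);P=[]
    for t in np.linspace(.1,.9,60):
        m=a+(b-a)*t;q=m+s[:,None]*n
        v=cv2.remap(g.astype(np.float32),q[:,0].astype(np.float32)[None],q[:,1].astype(np.float32)[None],cv2.INTER_LINEAR)[0]
        gr=np.gradient(cv2.GaussianBlur(v[None],(1,9),2)[0] if 0 else np.convolve(v,np.ones(7)/7,'same'))[8:-8];ss=s[8:-8]
        l,r=ss[np.argmax(gr*(abs(ss)<6))],ss[np.argmin(gr*(abs(ss)<6))]
        if 2.5<abs(r-l)<7:P.append(m+n*(l+r)/2)
    W=np.array([plane(c,*p,.475)[:2] for p in P])
    m=np.median(W,0);
    for _ in range(3):
        vx,vy,x0,y0=cv2.fitLine(W.astype(np.float32),cv2.DIST_HUBER,0,.0005,.0005).ravel()
    if vx<0:vx,vy=-vx,-vy
    return np.degrees(np.arctan2(vy,vx)),len(P),(x0,y0)
if __name__=='__main__':
    print(armang('pics/top0.png.npz',(247,150),(296,222)))
    print(armang('pics/t5.png.npz',(243,152),(273,236)))
    print(armang('pics/t6.png.npz',(240,149),(247,238)))
    print(armang('pics/t7.png.npz',(239.5,148),(244.3,240)))
E
python3 arm.py
```

```text
(np.float32(35.14163), 53, (np.float32(0.6302553), np.float32(0.11905251)))
(np.float32(20.25094), 43, (np.float32(0.62377334), np.float32(0.14673357)))
(np.float32(8.134932), 32, (np.float32(0.61163807), np.float32(0.16743605)))
(np.float32(6.7561655), 36, (np.float32(0.62367415), np.float32(0.1716809)))
```

>>> drive_tool --pt "0 0 0 0 0 0 0.12" --pt "0 0 0 0 0 0 0.14" --pt "0 0 0 0 0 0 0.14" --pt "0 0 0 0 0 0 0.14" --pt "0 0 0 0 0 0 0.14" --pt "0 0 0 0 0 0 0.14" --pt "0 0.05 0 0 0 0.1 0.14" --pt "0 0.1 0 0 0 0.2 0.14" --pt "0 0.1 0 0 0 0.2 0.14" --pt "0 0.1 0 0 0 0.2 0.14" --pt "0 0.1 0 0 0 0.2 0.14" --pt "0 0.05 0 0 0 0.1 0.14" --pt "0 0 0 0 0 0 0.14" --pt "0 0 0 0 0 0 0.14"

```text
time_s: 11.62
tool_pos: [0.4368, 0.162, 0.3563]
tool_rot: [180.0, 0.0, -176.0]
force: [1.2, 1.2, -0.3]
grip_width: 0.0123
```

```bash
cat > look.py <<'E'
from arm import *
import sys
k=sys.argv[1]
w=shot('wrist','w%s.png'%k);c=shot('top','t%s.png'%k);print(armang('pics/t%s.png.npz'%k,(239.5,148),(244.3,240)))
s=shot('scene','s%s.png'%k)
A=cv2.resize(c['img'][120:270,210:290],(320,600),interpolation=cv2.INTER_CUBIC)
B=cv2.resize(s['img'][160:310,340:440],(400,600),interpolation=cv2.INTER_CUBIC)
cv2.imwrite('pics/z%s.png'%k,np.hstack([A,B]))
delta((.437,.163,.356),-145.3)
C=np.array([.7308,.1854]);o=env.get_obs();d=C-o['tool_pos'][:2];print(np.degrees(np.arctan2(d[1],d[0])),np.hypot(*d))
E
python3 look.py 8
```

```text
(np.float32(6.2816052), 30, (np.float32(0.6307627), np.float32(0.1728555)))
pos [0.4368 0.1618 0.3563] rot [ 1.8000e+02  1.0000e-02 -1.7602e+02] F [-0.12  0.62 -0.36] t 11.7667 w 0.0121
shift cm [-0.03  0.11  0.03] turn [ 0.000e+00  1.000e-02 -3.072e+01]
4.5812092030690845 0.29491798731940566
```

View pics/z8.png

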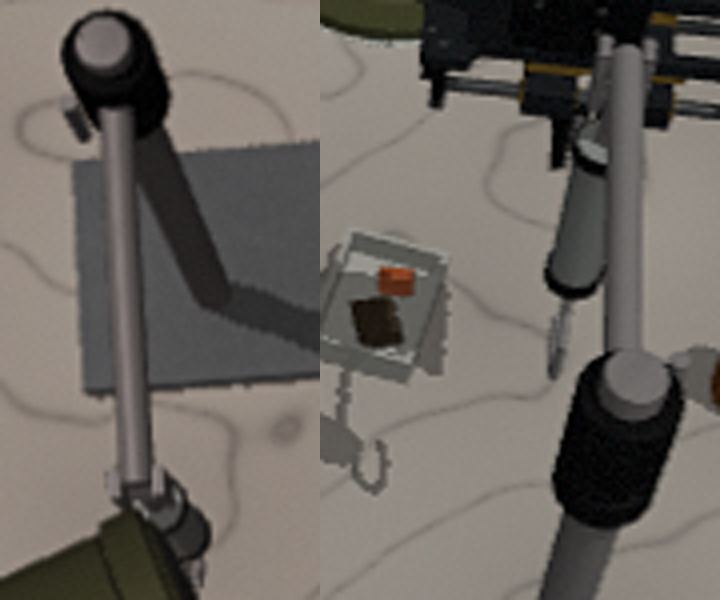

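View pics/w8.png

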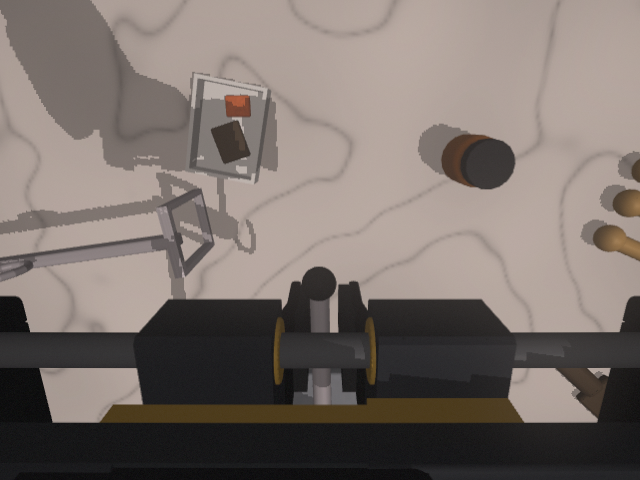

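>>> drive_tool --pt "0 0 0 0 0 0 0.3" --pt "0 0 0 0 0 0 0.4" --pt "0 0 0 0 0 0 0.5" --pt "0 0 0 0 0 0 0.5" --pt "0 0 0 0 0 0 0.5"

```text
time_s: 12.18
tool_pos: [0.4368, 0.1619, 0.3563]
tool_rot: [180.0, 0.0, -176.0]
force: [0.3, 0.3, -1.6]
grip_width: 0.0374
```

```bash
cat > film.py <<'E'
from arm import *
import sys
n=int(sys.argv[1])
def ball(c):
    g=cv2.cvtColor(c['img'],cv2.COLOR_BGR2GRAY);m=(g[240:305,235:415]<55).astype(np.uint8)
    k,l,st,ce=cv2.connectedComponentsWithStats(m)
    best=None
    for i in range(1,k):
        x,y,w,h,a=st[i]
        if 25<=w<=45 and a>500 and (best is None or a>best[0]):best=(a,ce[i]+[235,240],w,h)
    return best
C=np.array([.7308,.1854])
for i in range(n):
    c=env.read_camera('wrist');b=ball(c);o=env.get_obs()
    if b is None: print(round(o['time_s'],2),None);continue
    p=plane(c,*b[1],.305)[:2];d=C-p
    print(round(o['time_s'],2),b[1].round(1),b[2:],p.round(4),'ang',np.degrees(np.arctan2(d[1],d[0])).round(2),np.hypot(*d).round(4))
cv2.imwrite('pics/film.png',c['img'])
E
python3 film.py 20
```

```text
12.23 [318.  283.5] (np.int32(33), np.int32(34)) [0.42   0.1586] ang 4.94 0.312
12.28 [317.9 283.4] (np.int32(33), np.int32(34)) [0.4199 0.1585] ang 4.94 0.312
12.33 [318.  283.5] (np.int32(33), np.int32(33)) [0.42   0.1586] ang 4.93 0.312
12.38 [318.1 283.4] (np.int32(33), np.int32(33)) [0.4199 0.1586] ang 4.92 0.312
12.43 [318.5 283.4] (np.int32(34), np.int32(33)) [0.4199 0.1588] ang 4.89 0.312
12.48 [319.1 283.4] (np.int32(33), np.int32(33)) [0.4199 0.159 ] ang 4.85 0.312
12.53 [319.4 283.4] (np.int32(34), np.int32(33)) [0.4199 0.1591] ang 4.83 0.312
12.58 [319.8 283.4] (np.int32(33), np.int32(33)) [0.4198 0.1593] ang 4.8 0.312
12.63 [320.  283.4] (np.int32(33), np.int32(33)) [0.4199 0.1594] ang 4.79 0.312
12.68 [319.9 283.4] (np.int32(33), np.int32(34)) [0.4199 0.1593] ang 4.79 0.312
12.73 [319.6 283.4] (np.int32(34), np.int32(33)) [0.4199 0.1592] ang 4.82 0.312
12.78 [319.3 283.4] (np.int32(33), np.int32(33)) [0.4199 0.1591] ang 4.84 0.312
12.83 [318.9 283.4] (np.int32(33), np.int32(33)) [0.4199 0.1589] ang 4.87 0.312
12.88 [318.3 283.4] (np.int32(33), np.int32(33)) [0.4199 0.1587] ang 4.91 0.312
12.93 [318.1 283.4] (np.int32(33), np.int32(33)) [0.4199 0.1586] ang 4.93 0.312
12.98 [317.9 283.4] (np.int32(33), np.int32(33)) [0.4199 0.1585] ang 4.94 0.3121
13.03 [317.8 283.4] (np.int32(33), np.int32(33)) [0.4199 0.1585] ang 4.95 0.312
13.08 [318.  283.4] (np.int32(33), np.int32(33)) [0.4199 0.1586] ang 4.93 0.312
13.13 [318.3 283.4] (np.int32(33), np.int32(33)) [0.4199 0.1587] ang 4.91 0.312
13.18 [318.7 283.4] (np.int32(34), np.int32(33)) [0.4199 0.1589] ang 4.88 0.312
```

View pics/film.png

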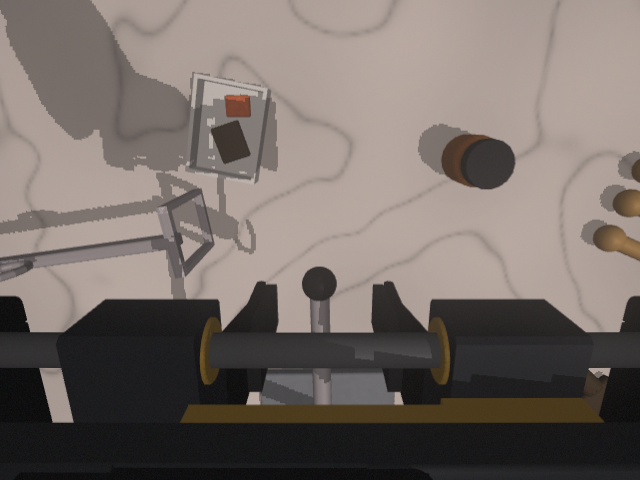

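Run:
```python
from h import *
for fn,roi in(('top0',(220,145,305,225)),('t8',(220,145,305,225)),('scene0',(335,330,430,415)),('s8',(335,330,430,415))):
    c=dict(np.load('pics/%s.png.npz'%fn));im=c['img'].astype(int);x0,y0,x1,y1=roi
    r=im[y0:y1,x0:x1];sat=(r[...,0]-r[...,2]) # plate bluish
    m=((sat>2)&(r.mean(2)<130)).astype(np.uint8);m=cv2.morphologyEx(m,cv2.MORPH_CLOSE,np.ones((9,9)))
    m=cv2.morphologyEx(m,cv2.MORPH_OPEN,np.ones((5,5)))
    cs,_=cv2.findContours(m,cv2.RETR_EXTERNAL,cv2.CHAIN_APPROX_NONE);k=max(cs,key=cv2.contourArea)
    W=np.array([plane(c,*(p+[x0,y0]),.012)[:2] for p in cv2.convexHull(k)[:,0]]).astype(np.float32)
    print(fn,cv2.contourArea(k),cv2.minAreaRect(W*1000))
```

```text
Traceback (most recent call last):
ValueError: max() iterable argument is empty
```

Run:
```python
from h import *
for fn,roi,seed in(('top0',(220,145,305,225),(285,170)),('t8',(220,145,305,225),(285,170)),('scene0',(335,330,430,425),(405,380)),('s8',(335,330,430,425),(405,380))):
    c=dict(np.load('pics/%s.png.npz'%fn));im=c['img'].astype(int);x0,y0,x1,y1=roi
    r=im[y0:y1,x0:x1]
    m=((r[...,2]-r[...,0])<7).astype(np.uint8)
    print(im[seed[1],seed[0]],im[y1-3,x1-3])
    m=cv2.morphologyEx(m,cv2.MORPH_OPEN,np.ones((3,3)))
    m=cv2.morphologyEx(m,cv2.MORPH_CLOSE,np.ones((13,13)))
    m=cv2.morphologyEx(m,cv2.MORPH_OPEN,np.ones((15,15)))
    cs,_=cv2.findContours(m,cv2.RETR_EXTERNAL,cv2.CHAIN_APPROX_NONE)
    if not cs: print('none');continue
    k=max(cs,key=cv2.contourArea)
    W=np.array([plane(c,*(p+[x0,y0]),.012)[:2] for p in cv2.convexHull(k)[:,0]]).astype(np.float32)
    print(fn,cv2.contourArea(k),cv2.minAreaRect(W*1000))
```

```text
[70 70 70] [49 51 56]
top0 4261.5 ((755.2120971679688, 179.76235961914062), (218.41737365722656, 205.70619201660156), 0.5969213247299194)
[78 77 77] [126 135 148]
t8 4065.0 ((767.4246215820312, 186.98487854003906), (198.25225830078125, 180.59388732910156), 2.1443192958831787)
[86 83 82] [119 127 131]
scene0 4903.5 ((742.9119873046875, 187.80181884765625), (176.59884643554688, 179.8018341064453), 5.547159194946289)
[88 87 84] [127 135 142]
s8 4902.5 ((742.9755859375, 187.80752563476562), (176.73092651367188, 179.79544067382812), 5.544193267822266)
```

>>> drive_tool --pt "0 0 -0.3 0 0 0 0.55" --pt "0 0 -0.7 0 0 0 0.6" --pt "0 0 -1 0 0 0 0.65" --pt "0 0 -1 0 0 0 0.7" --pt "0 0 -1 0 0 0 0.8" --pt "0 0 -1 0 0 0 0.9" --pt "0 0 -1 0 0 0 1" --pt "0 0 -1 0 0 0 1" --pt "0 0 -1 0 0 0 1" --pt "0 -1 0 0 0 0 1" --pt "0 -2 0 0 0 0 1" --pt "0 -2 0 0 0 0 1" --pt "0 -2 0 0 0 0 1" --pt "0 -2 0 0 0 0 1" --pt "0 -2 0 0 0 0 1" --pt "0 -2 0 0 0 0 1" --pt "0 -2 0 0 0 0 1" --pt "0 -2 0 0 0 0 1" --pt "0 -2 0 0 0 0 1" --force 3

```text
time_s: 14.77
tool_pos: [0.4496, -0.0295, 0.436]
tool_rot: [180.0, -0.0, -176.1]
force: [-0.7, -0.4, 0.1]
grip_width: 0.0871
```

>>> drive_tool --pt "0 0 0 0 0 6.8 1" --pt "0 0 0 0 0 6.8 1" --pt "0 0 0 0 0 6.8 1" --pt "0 0 0 0 0 6.8 1" --pt "0 0 0 0 0 6.8 1" --pt "0 0 0 0 0 6.8 1" --pt "0 0 0 0 0 6.8 1" --pt "0 0 0 0 0 6.8 1" --pt "0 0 0 0 0 6.8 1" --pt "0 0 0 0 0 6.8 1" --pt "0 0 0 0 0 6.8 1" --pt "0 0 0 0 0 6.8 1" --pt "0 0 0 0 0 0 1"

```text
time_s: 15.85
tool_pos: [0.4497, -0.0285, 0.436]
tool_rot: [-180.0, 0.0, 102.2]
force: [-0.2, -0.1, -1.1]
grip_width: 0.0874
```

Run:
```python
from h import *
shot('wrist','w9.png');c=shot('scene','s9.png');shot('top','t9.png')
delta((.485,-.028,.3),101.7)
```

```text
pos [ 0.4498 -0.0282  0.4361] rot [-179.98   -0.    102.53] F [-0.02 -0.25 -0.23] t 16.0 w 0.0868
shift cm [-0.75  3.44 13.61] turn [-0.02 -0.    0.83]
```

View pics/w9.png

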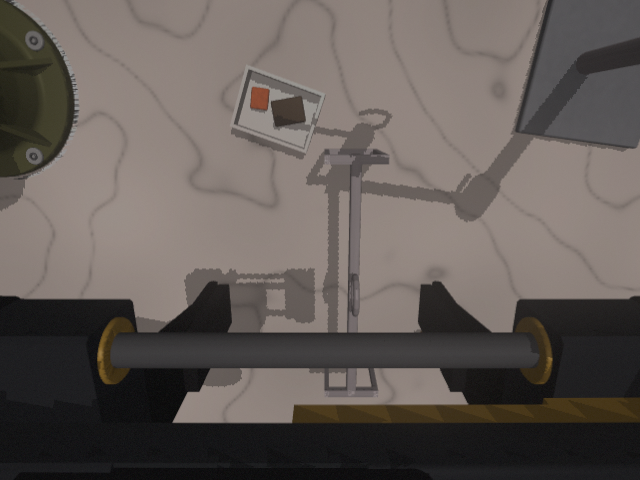

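View pics/s9.png

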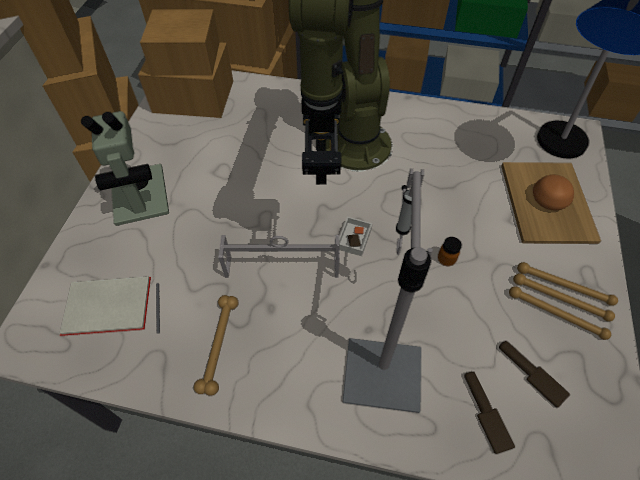

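View pics/t9.png

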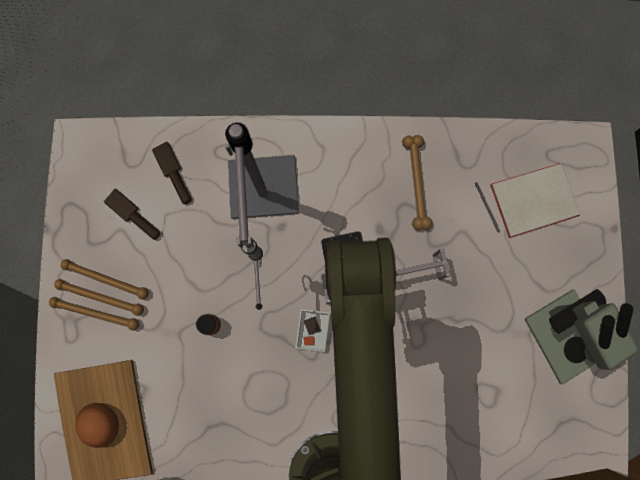

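```bash
python3 - <<'E'
from h import *
c=dict(np.load('pics/w9.png.npz'))
g=c['img'].astype(int).sum(2)
# bar centre via row scans between rows 175..260
P=[]
for v in list(range(178,270,4)):
    row=cv2.GaussianBlur(g[v:v+1,335:375].astype(np.float32),(3,1),0)[0];gr=np.gradient(row)
    l,r=np.argmin(gr),np.argmax(gr)
    P.append((v,335+l,335+r))
print(P)
for u,v in((356,157),(355.5,170),(351,388)):print(plane(c,u,v,.104).round(4))
print('eye',plane(c,354,295,.124).round(4), plane(c,354,277,.1485).round(4))
T=dict(np.load('pics/t9.png.npz'));print('ball top',plane(T,259,306.5,.305).round(4))
E
python3 - <<'E'
import cv2
i=cv2.imread('pics/w9.png');cv2.imwrite('pics/w9z.png',cv2.resize(i[140:410,290:420],(289,600),interpolation=cv2.INTER_CUBIC))
E
```

```text
[(178, np.int64(349), np.int64(351)), (182, np.int64(360), np.int64(351)), (186, np.int64(349), np.int64(351)), (190, np.int64(360), np.int64(351)), (194, np.int64(349), np.int64(338)), (198, np.int64(349), np.int64(338)), (202, np.int64(349), np.int64(339)), (206, np.int64(349), np.int64(338)), (210, np.int64(349), np.int64(338)), (214, np.int64(348), np.int64(338)), (218, np.int64(348), np.int64(338)), (222, np.int64(348), np.int64(338)), (226, np.int64(348), np.int64(338)), (230, np.int64(348), np.int64(338)), (234, np.int64(348), np.int64(338)), (238, np.int64(348), np.int64(338)), (242, np.int64(348), np.int64(338)), (246, np.int64(348), np.int64(338)), (250, np.int64(348), np.int64(338)), (254, np.int64(348), np.int64(338)), (258, np.int64(348), np.int64(338)), (262, np.int64(348), np.int64(338)), (266, np.int64(347), np.int64(338))]
[0.4735 0.0232 0.104 ]
[0.4762 0.0095 0.104 ]
[ 0.536 -0.264  0.104]
eye [ 0.5056 -0.1265  0.124 ] [ 0.4964 -0.0956  0.1485]
ball top [0.4184 0.1568 0.305 ]
```

View pics/w9z.png

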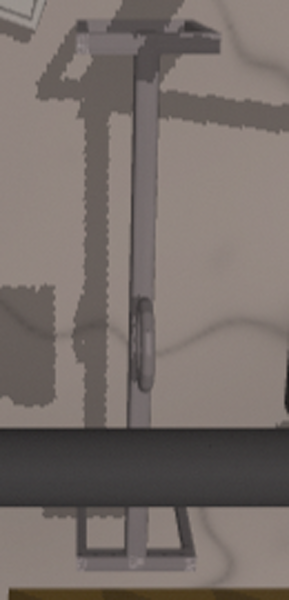

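Run:
```python
from h import *
delta((.4846,-.0272,.145),102)
```

```text
pos [ 0.4498 -0.0282  0.4361] rot [-179.98   -0.    102.53] F [-0.02 -0.25 -0.23] t 16.0 w 0.0868
shift cm [-0.66  3.43 29.11] turn [-0.02 -0.    0.53]
```

>>> drive_tool --pt "-0.3 1.5 1 0 0 0.5 1" --pt "-0.36 1.9 2 0 0 0 1" --pt "0 0 2.5 0 0 0 1" --pt "0 0 2.5 0 0 0 1" --pt "0 0 2.5 0 0 0 1" --pt "0 0 2.5 0 0 0 1" --pt "0 0 2 0 0 0 1" --pt "0 0 2 0 0 0 1" --pt "0 0 1 0 0 0 1" --pt "0 0 0 0 0 0 1" --pt "0 0 0 0 0 0 1" --force 50

```text
time_s: 16.92
tool_pos: [0.4847, -0.027, 0.2565]
tool_rot: [-180.0, 0.0, 101.9]
force: [0.5, 0.5, 0.2]
grip_width: 0.0872
```

Run:
```python
from h import *
shot('wrist','w10.png')
delta((.4846,-.0272,.145),102)
```

```text
pos [ 0.4852 -0.027   0.2573] rot [1.7991e+02 1.0000e-02 1.0192e+02] F [-0.26  0.79  0.92] t 16.9667 w 0.0871
shift cm [-1.000e-02 -8.000e-02  1.123e+01] turn [ 0.09  0.01 -0.08]
```

View pics/w10.png

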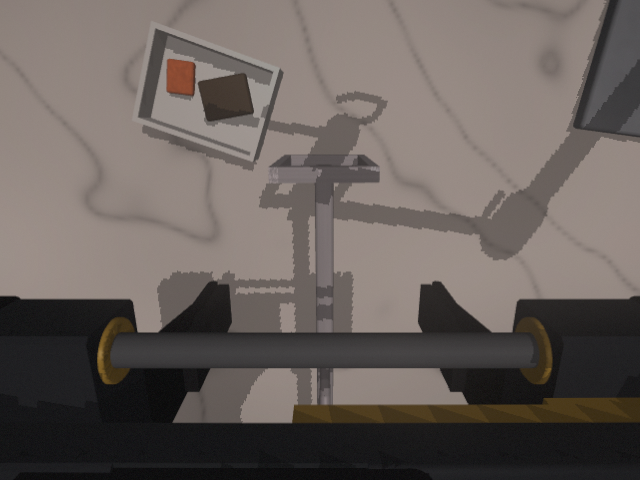

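Run:
```python
from h import *
c=dict(np.load('pics/w10.png.npz'))
p=np.array([.4852,-.027]);y=np.radians(101.9);tx=np.array([np.cos(y),np.sin(y)]);ty=np.array([np.sin(y),-np.cos(y)])
for u,v in((324,174.5),(324,270)):
    q=plane(c,u,v,.104)[:2];print(q.round(4),(tx@(q-p)).round(4),(ty@(q-p)).round(4))
```

```text
[0.4747 0.0209] 0.049 -0.0004
[ 0.4881 -0.0421] -0.0154 -0.0003
```

>>> drive_tool --pt "0 0 2 0 0 0 1" --pt "0 0 2 0 0 0 1" --pt "0 0 2 0 0 0 1" --pt "0 0 2 0 0 0 1" --pt "0 0 1.5 0 0 0 1" --pt "0 0 1 0 0 0 1" --pt "0 0 0.7 0 0 0 0.8" --pt "0 0 0 0 0 0 0.6" --pt "0 0 0 0 0 0 0.4" --pt "0 0 0 0 0 0 0.4" --pt "0 0 0 0 0 0 0.4" --force 50

```text
time_s: 17.88
tool_pos: [0.4854, -0.0269, 0.1453]
tool_rot: [179.9, 0.0, 101.9]
force: [0.8, -0.3, -0.7]
grip_width: 0.0612
```

>>> drive_tool --pt "0 0 0 0 0 0 0.3" --pt "0 0 0 0 0 0 0.25" --pt "0 0 0 0 0 0 0.2" --pt "0 0 0 0 0 0 0.1" --pt "0 0 0 0 0 0 0" --pt "0 0 0 0 0 0 0" --pt "0 0 0 0 0 0 0" --pt "0 0 0 0 0 0 0" --pt "0 0 0 0 0 0 0" --pt "0 0 0 0 0 0 0" --pt "0 0 0 0 0 0 0" --pt "0 0 0 0 0 0 0" --force 50

```text
time_s: 18.88
tool_pos: [0.4846, -0.027, 0.1442]
tool_rot: [-180.0, -0.0, 101.9]
force: [-0.8, -0.2, -0.5]
grip_width: 0.0113
```

>>> drive_tool --pt "0 0 -0.2 0 0 0 0" --pt "0 0 -0.4 0 0 0 0" --pt "0 0 -0.6 0 0 0 0" --pt "0 0 -0.6 0 0 0 0" --pt "0 0 -0.6 0 0 0 0" --pt "0 0 -0.4 0 0 0 0" --pt "0 0 -0.2 0 0 0 0" --pt "0 0 0 0 0 0 0" --pt "0 0 0 0 0 0 0"

```text
time_s: 19.63
tool_pos: [0.4846, -0.0269, 0.1743]
tool_rot: [180.0, -0.0, 101.9]
force: [-0.2, 0.4, -2.1]
grip_width: 0.0118
```

Run:
```python
from h import *
shot('wrist','w11.png');c=shot('scene','s11.png');cv2.imwrite('pics/s11z.png',cv2.resize(c['img'][150:330,180:450],(800,533),interpolation=cv2.INTER_CUBIC))
delta((.4846,-.0272,.145),102);print(env.get_obs()['wrist_torque'])
```

```text
pos [ 0.4844 -0.0269  0.174 ] rot [-1.7997e+02 -1.0000e-02  1.0188e+02] F [-0.46 -0.09 -1.54] t 19.7333 w 0.0109
shift cm [-0.03  0.02  2.9 ] turn [-0.03 -0.01 -0.12]
[0.08422274 0.01770546 0.04163602]
```

View pics/s11z.png

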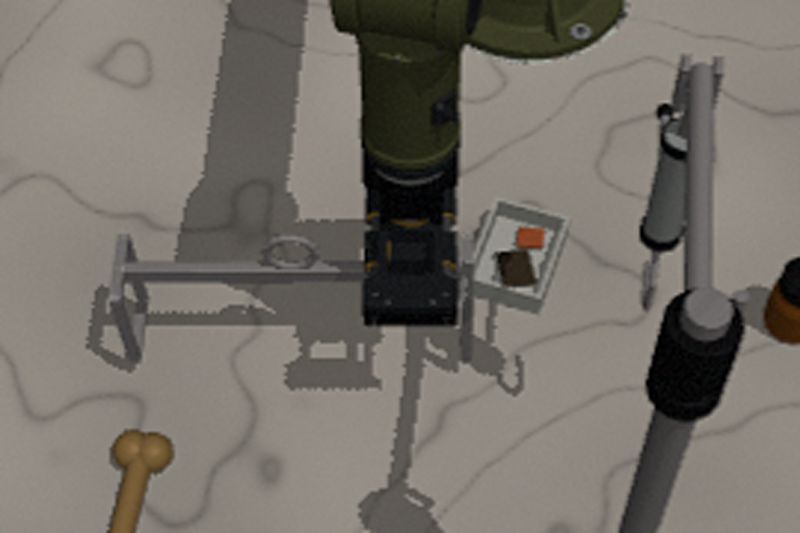

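View pics/w11.png

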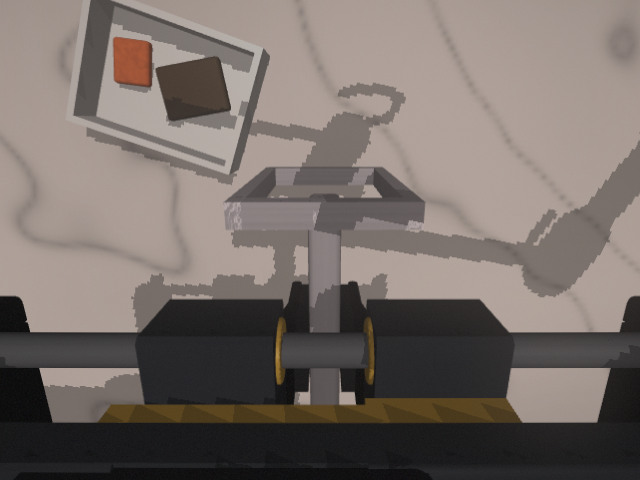

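>>> drive_tool --pt "0 0 -0.5 0 0 0 0" --pt "0 0 -1 0 0 0 0" --pt "0 0 -1.5 0 0 0 0" --pt "0 0 -2 0 0 0 0" --pt "0 0 -2 0 0 0 0" --pt "0 0 -2 0 0 0 0" --pt "0 -0.5 -2 0 0 0.5 0" --pt "0 -0.5 -2 0 0 0.5 0" --pt "0 -0.5 -2 0 0 1 0" --pt "0 -0.5 -2 0 0 1 0" --pt "0 -0.5 -2 0 0 1 0" --pt "0 -0.5 -2 0 0 1 0" --pt "0 -0.5 -2 0 0 1 0" --pt "0 -0.5 -2 0 0 0.5 0" --pt "0 0 -2 0 0 0.5 0" --pt "0 0 -2 0 0 0 0" --pt "0 0 -1 0 0 0 0" --pt "0 0 -0.5 0 0 0 0" --pt "0 0 0 0 0 0 0" --pt "0 0 0 0 0 0 0"

```text
time_s: 21.4
tool_pos: [0.445, -0.0334, 0.4785]
tool_rot: [-179.9, -0.0, 94.9]
force: [-0.1, 0.1, -1.7]
grip_width: 0.0114
```

Run:
```python
from h import *
shot('wrist','w12.png');c=shot('scene','s12.png')
delta((.43,-.03,.48),94.9);o=env.get_obs();print(o['qpos'].round(1),o['wrist_torque'])
```

```text
pos [ 0.4449 -0.0333  0.478 ] rot [-179.88    0.     94.88] F [-0.18  0.75 -1.31] t 21.5 w 0.0117
shift cm [ 0.46 -1.45 -0.19] turn [-0.12  0.   -0.02]
[-23.6  -9.3  20.9  91.3   3.4  97.6   2.4] [0.09461167 0.06025595 0.05282051]
```

View pics/s12.png

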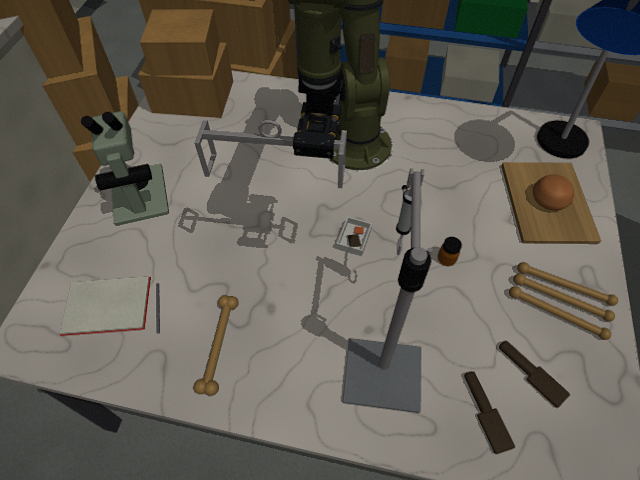

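View pics/w12.png

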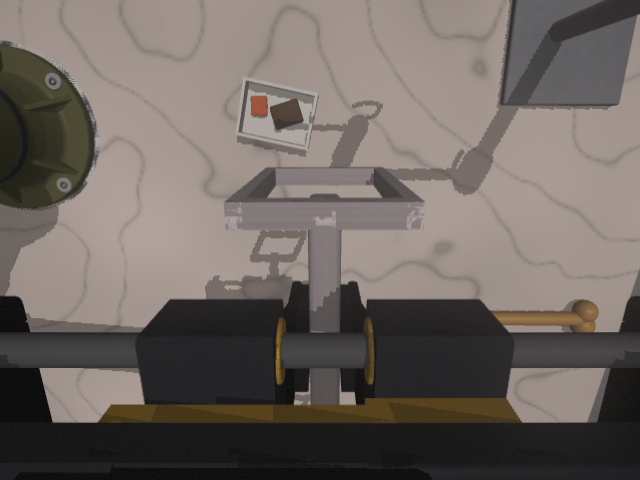

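>>> drive_tool --pt "0 0 -0.7 0 0 0 0" --pt "0 0 -1 0 0 0 0" --pt "0.3 0 -0.8 0 0 0 0" --pt "0.8 0.1 -0.2 0 0 0 0" --pt "1.3 0.2 0 0 0 0 0" --pt "1.8 0.2 0 0 0 0 0" --pt "1.8 0.2 0 0 0 0 0" --pt "1.8 0.2 0 0 0 0 0" --pt "1.8 0.2 0 0 0 0 0" --pt "0.8 0 0 0 0 0 0" --pt "0 0 0 0 0 0 0"

```text
time_s: 22.42
tool_pos: [0.447, 0.074, 0.5061]
tool_rot: [-180.0, -0.0, 95.2]
force: [0.7, 1.0, -1.9]
grip_width: 0.0117
```

Run:
```python
from h import *
delta((.45,.26,.505),94.9);o=env.get_obs();print(o['qpos'].round(1),o['wrist_torque'])
shot('scene','s13.png')
```

```text
pos [0.447  0.074  0.5061] rot [-1.7998e+02 -2.0000e-02  9.5160e+01] F [ 0.7   0.96 -1.87] t 22.4167 w 0.0117
shift cm [18.5   1.97  0.12] turn [-0.02 -0.02  0.26]
[-28.4  -7.2  13.7  86.7   1.7 100.3  -9.3] [0.10436382 0.02076931 0.05500059]
```

View pics/s13.png

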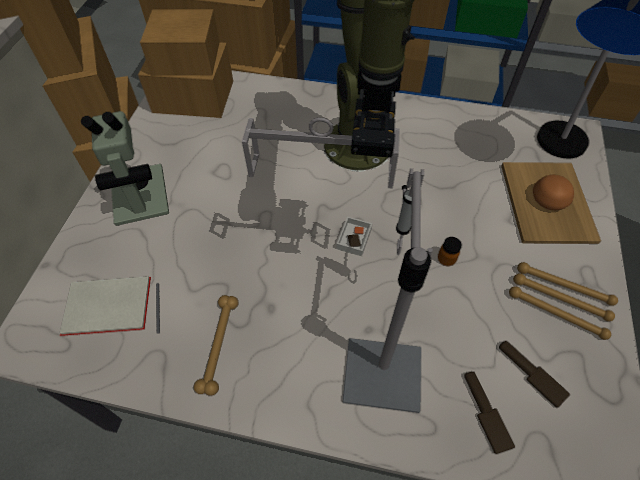

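>>> drive_tool --pt "0.5 0 0 0 0 0 0" --pt "1 0 0 0 0 0 0" --pt "1.5 0 0 0 0 0 0" --pt "1.8 0 0 0 0 0 0" --pt "1.8 0 0 0 0 0 0" --pt "1.8 0 0 0 0 0 0" --pt "1.8 0 0 0 0 0 0" --pt "1.8 0 0 0 0 0 0" --pt "1.8 0 0 0 0 0 0" --pt "1.8 0 0 0 0 0 0" --pt "1.5 -0.5 0 0 0 0 0" --pt "1 -0.7 0 0 0 0 0" --pt "0.5 -1 0 0 0 0 0" --pt "0 -1 0 0 0 0.2 0" --pt "0 -1 0 0 0 0.2 0" --pt "0 -0.5 0 0 0 0 0" --pt "0 0 0 0 0 0 0" --pt "0 0 0 0 0 0 0"

```text
time_s: 23.97
tool_pos: [0.3845, 0.2518, 0.5068]
tool_rot: [179.9, -0.0, 94.4]
force: [-0.4, 0.2, -1.7]
grip_width: 0.0114
```

Run:
```python
from h import *
delta((.3754,.2564,.2462),94.9);o=env.get_obs();print(o['qpos'].round(1),o['wrist_torque'])
shot('scene','s14.png');shot('wrist','w14.png');shot('top','t14.png')
```

```text
pos [0.3845 0.2518 0.5068] rot [ 1.7992e+02 -4.0000e-02  9.4430e+01] F [-0.42  0.25 -1.72] t 23.9667 w 0.0114
shift cm [ 0.51 -0.91 26.06] turn [ 0.08 -0.04 -0.47]
[-38.2  -5.8   1.5  85.6   0.2 100.1 -32.3] [0.08546732 0.01999576 0.00226153]
```

View pics/s14.png

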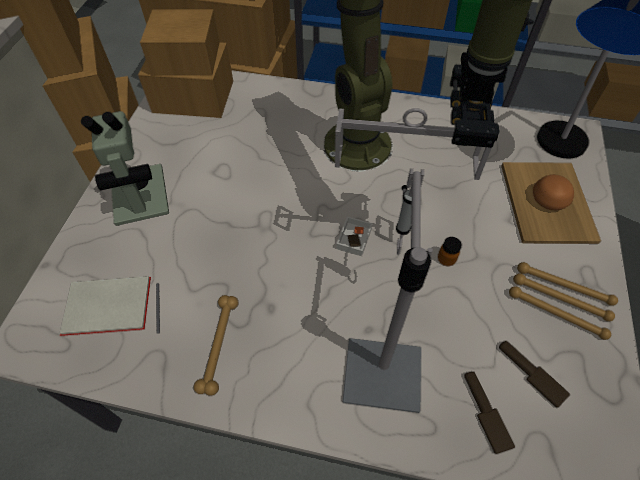

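View pics/t14.png

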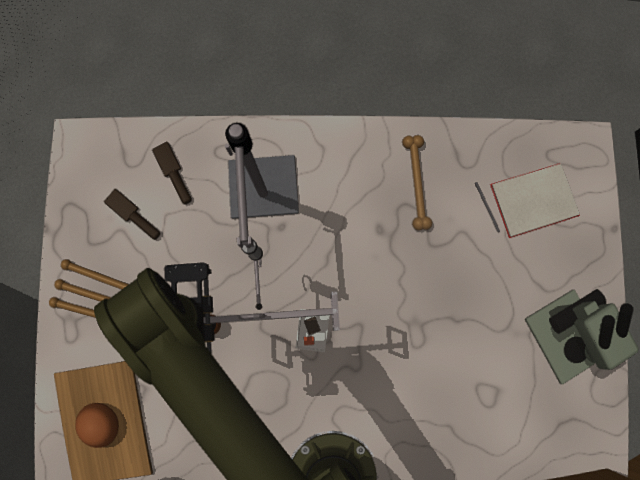

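>>> drive_tool --pt "0.3 -0.5 0 0 0 -0.2 0" --pt "0.2 -0.4 0.5 0 0 -0.2 0" --pt "0 0 1 0 0 0 0" --pt "0 0 1.5 0 0 0 0" --pt "0 0 2 0 0 0 0" --pt "0 0 2 0 0 0 0" --pt "0 0 2 0 0 0 0" --pt "0 0 2 0 0 0 0" --pt "0 0 2 0 0 0 0" --pt "0 0 2 0 0 0 0" --pt "0 0 2 0 0 0 0" --pt "0 0 2 0 0 0 0" --pt "0 0 2 0 0 0 0" --pt "0 0 2 0 0 0 0" --pt "0 0 1.5 0 0 0 0" --pt "0 0 1 0 0 0 0" --pt "0 0 0.5 0 0 0 0" --pt "0 0 0 0 0 0 0" --pt "0 0 0 0 0 0 0"

```text
time_s: 25.7
tool_pos: [0.3754, 0.257, 0.2466]
tool_rot: [180.0, -0.0, 94.9]
force: [0.0, 0.0, -2.7]
grip_width: 0.0112
```

Run:
```python
from h import *
delta((.3754,.2564,.2462),94.9);o=env.get_obs();print(o['qpos'].round(1),o['wrist_torque'])
c=shot('scene','s15.png');d=shot('top','t15.png')
cv2.imwrite('pics/s15z.png',cv2.resize(c['img'][120:300,300:530],(766,600),interpolation=cv2.INTER_CUBIC))
cv2.imwrite('pics/t15z.png',cv2.resize(d['img'][200:350,160:360],(800,600),interpolation=cv2.INTER_CUBIC))
```

```text
pos [0.3754 0.257  0.2466] rot [ 1.7997e+02 -2.0000e-02  9.4890e+01] F [ 0.03  0.04 -2.72] t 25.7 w 0.0112
shift cm [-0.06 -0.    0.04] turn [ 0.03 -0.02 -0.01]
[-38.3  -3.7   0.6 113.1   0.   70.5 -32.9] [ 0.10549006  0.03267783 -0.01212982]
```

View pics/s15z.png

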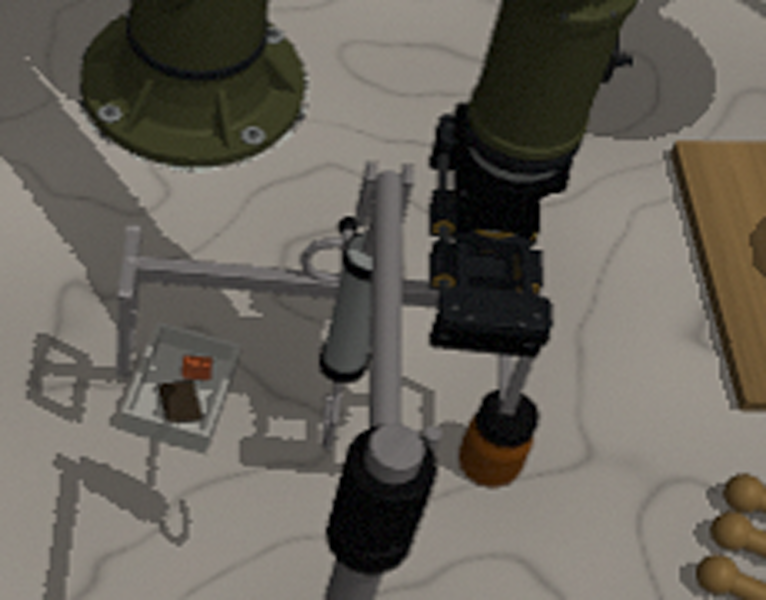

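View pics/t15z.png

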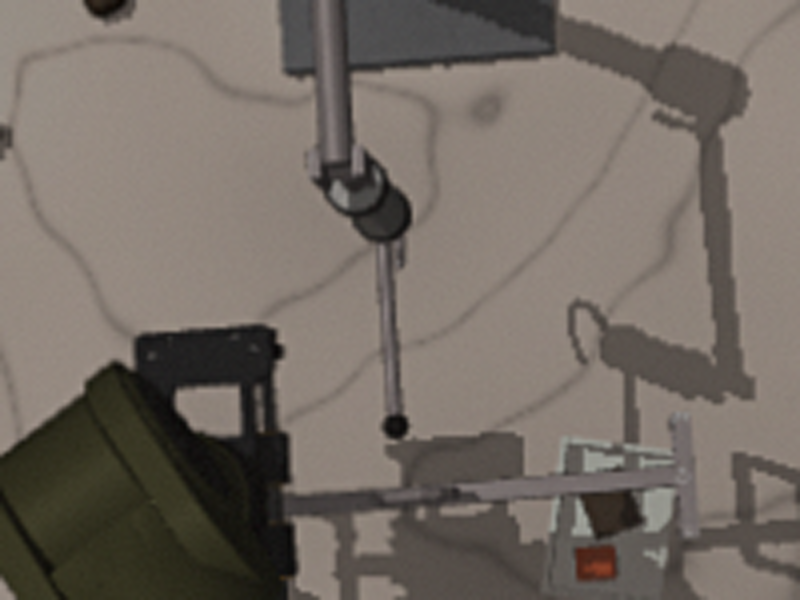

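Run:
```python
from h import *
T=dict(np.load('pics/t15.png.npz'));S=dict(np.load('pics/s15.png.npz'))
b=np.array([.4199,.1589]);e=np.array([.3754+.0086,.257-.1006])
t=lambda a,c:(160+a/4,200+c/4); s=lambda a,c:(300+a/3.33,120+c/3.333)
for n,I,f,pb,pe in(('top',T,t,(396,425.5),(424,493)),('scene',S,s,(347,226),(327,259))):
    B=plane(I,*f(*pb),.305)[:2];E=plane(I,*f(*pe),.2465 if n=='top' else .226)[:2]
    print(n,'ball',B.round(4),'eye',E.round(4),'corrected eye',(E-B+b).round(4),'expect',e.round(4))
```

```text
top ball [0.4187 0.1568] eye [0.3847 0.1475] corrected eye [0.386  0.1496] expect [0.384  0.1564]
scene ball [0.4188 0.1605] eye [0.384  0.1535] corrected eye [0.3851 0.1519] expect [0.384  0.1564]
```

>>> drive_tool --pt "0 0.3 0 0 0 0 0" --pt "0 0.6 0 0 0 0 0" --pt "0 1 0 0 0 0 0" --pt "0 1.3 0 0 0 0 0" --pt "0 1.3 0 0 0 0 0" --pt "0 1.3 0 0 0 0 0" --pt "0 1.3 0 0 0 0 0" --pt "0 1.3 0 0 0 0 0" --pt "0 1 0 0 0 0 0" --pt "0 0.6 0 0 0 0 0" --pt "0 0.3 0 0 0 0 0" --pt "0 0 0 0 0 0 0" --pt "0 0 0 0 0 0 0"

```text
time_s: 26.88
tool_pos: [0.4776, 0.2657, 0.2461]
tool_rot: [-180.0, 0.0, 94.9]
force: [-1.2, 0.1, -1.9]
grip_width: 0.0112
```

Run:
```python
from h import *
delta((.4799,.2654,.2462),94.9);o=env.get_obs();print(o['qpos'].round(1),o['wrist_torque'])
c=shot('scene','s16.png');d=shot('top','t16.png')
cv2.imwrite('pics/s16z.png',cv2.resize(c['img'][180:280,350:450],(600,600),interpolation=cv2.INTER_CUBIC))
cv2.imwrite('pics/t16z.png',cv2.resize(d['img'][220:320,200:300],(600,600),interpolation=cv2.INTER_CUBIC))
```

```text
pos [0.4776 0.2657 0.2461] rot [-1.7996e+02  1.0000e-02  9.4890e+01] F [-1.2   0.14 -1.88] t 26.8833 w 0.0112
shift cm [-0.05  0.23 -0.01] turn [-0.04  0.01 -0.01]
[-35.5   7.4   3.9 101.7  -0.6  70.9 -26.5] [ 0.12202884  0.08232089 -0.00212044]
```

View pics/s16z.png

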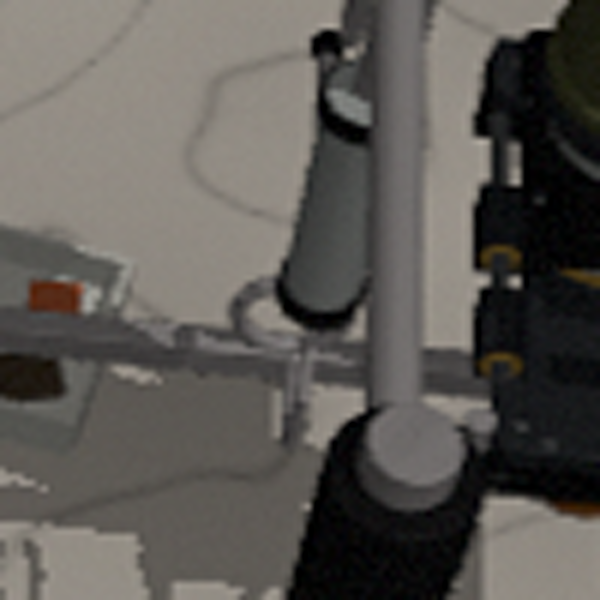

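View pics/t16z.png

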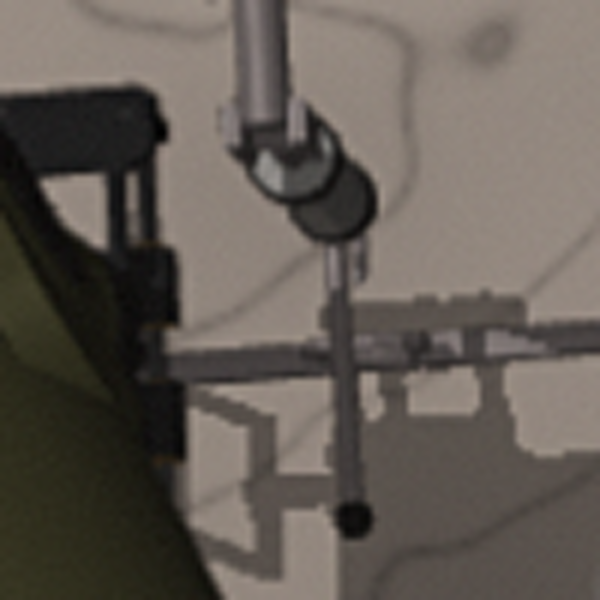

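Run:
```python
from h import *
S=dict(np.load('pics/s16.png.npz'));T=dict(np.load('pics/t16.png.npz'))
zs=lambda p:((p-[350,180])*6).round(0);zt=lambda p:((p-[200,220])*6).round(0)
t=np.radians(4.87);r=np.array([np.cos(t),np.sin(t)]);l=np.array([-r[1],r[0]])
sd=np.array([.5315,.1684]);g=np.array([.4776,.2657])
print('saddle',zs(proj(S,[*sd,.217])),zt(proj(T,[*sd,.22])),'tip',zs(proj(S,[*(sd-.019*r),.232])),zt(proj(T,[*(sd-.019*r),.232])),'upright',zt(proj(T,[*(sd+.018*r),.25])))
print('ball',zs(proj(S,[.4199,.1589,.305])),zt(proj(T,[.4199,.1589,.305])))
for off in(.101,.105):
    e=g-off*l
    print(off,e.round(4),'eye',zs(proj(S,[*e,.226])),zt(proj(T,[*e,.226])))
    for k in(-.0245,.0245):print('  side',zs(proj(S,[*(e+k*l),.226])),zt(proj(T,[*(e+k*l),.226])),'top',zs(proj(S,[*e,.2505])),zt(proj(T,[*e,.2505])))
    print('  rightend',zt(proj(T,[*(e-.15*l),.206])),zs(proj(S,[*(e-.15*l),.206])))
```

```text
saddle [279. 422.] [354. 226.] tip [286. 359.] [354. 273.] upright [342. 168.]
ball [321.  48.] [348. 515.]
0.101 [0.4862 0.1651] eye [288. 312.] [359. 345.]
  side [224. 305.] [424. 340.] top [296. 275.] [351. 339.]
  side [351. 318.] [293. 351.] top [296. 275.] [351. 339.]
  rightend [761. 319.] [-99. 302.]
0.105 [0.4865 0.1611] eye [277. 311.] [369. 345.]
  side [214. 304.] [435. 339.] top [286. 274.] [362. 338.]
  side [341. 317.] [304. 350.] top [286. 274.] [362. 338.]
  rightend [772. 318.] [-109.  301.]
```

>>> drive_tool --pt "0 0.2 0 0 0 0 0" --pt "0 0.4 0 0 0 0 0" --pt "0 0.5 0 0 0 0 0" --pt "0 0.5 0 0 0 0 0" --pt "0 0.5 0 0 0 0 0" --pt "0 0.4 0 0 0 0 0" --pt "0 0.2 0 0 0 0 0" --pt "0 0 0 0 0 0 0"

```text
time_s: 27.65
tool_pos: [0.5053, 0.2678, 0.2461]
tool_rot: [180.0, 0.0, 94.8]
force: [-0.2, 0.0, -0.9]
grip_width: 0.0115
```

```bash
cat > v.py <<'E'
from h import *
import sys
k=sys.argv[1]
delta((.4776+.0438,.2657+.0037,.2461),94.9)
c=shot('scene','s%s.png'%k);d=shot('top','t%s.png'%k)
A=cv2.resize(c['img'][190:290,350:416],(396,600),interpolation=cv2.INTER_CUBIC)
B=cv2.resize(d['img'][220:320,230:296],(396,600),interpolation=cv2.INTER_CUBIC)
cv2.imwrite('pics/z%s.png'%k,np.hstack([A,B]))
E
python3 v.py 17
```

```text
pos [0.5053 0.2678 0.2461] rot [1.800e+02 1.000e-02 9.485e+01] F [-0.15  0.03 -0.9 ] t 27.65 w 0.0115
shift cm [0.02 1.61 0.  ] turn [ 0.    0.01 -0.05]
```

View pics/z17.png

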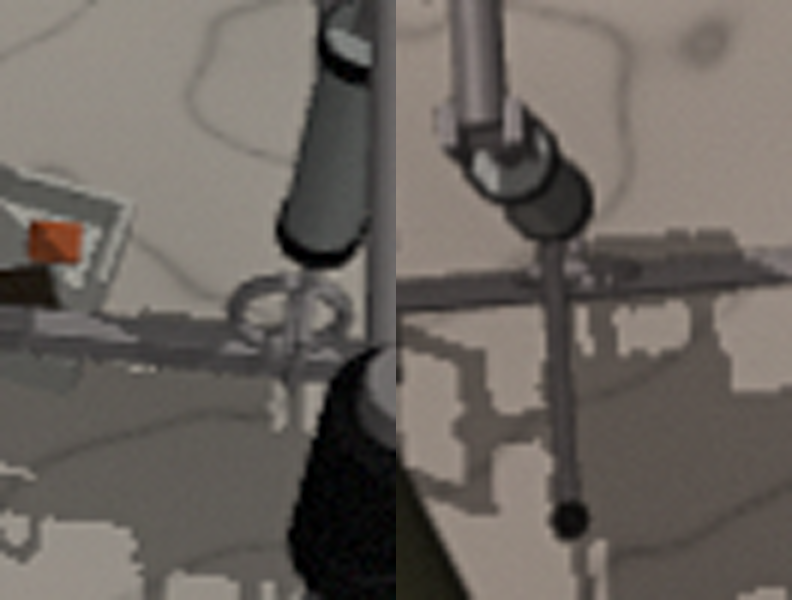

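>>> drive_tool --pt "0 0.2 0 0 0 0 0" --pt "0 0.4 0 0 0 0 0" --pt "0 0.5 0 0 0 0 0" --pt "0 0.3 0 0 0 0 0" --pt "0 0.2 0 0 0 0 0" --pt "0 0 0 0 0 0 0" --pt "0 0 0 0 0 0 0"

```text
time_s: 28.33
tool_pos: [0.5208, 0.2693, 0.2461]
tool_rot: [-180.0, 0.0, 94.9]
force: [-0.3, 0.1, -2.6]
grip_width: 0.0111
```

```bash
python3 v.py 18
```

```text
pos [0.5208 0.2693 0.2461] rot [-1.7998e+02  1.0000e-02  9.4870e+01] F [-0.32  0.07 -2.56] t 28.3333 w 0.0111
shift cm [0.01 0.06 0.  ] turn [-0.02  0.01 -0.03]
```

View pics/z18.png

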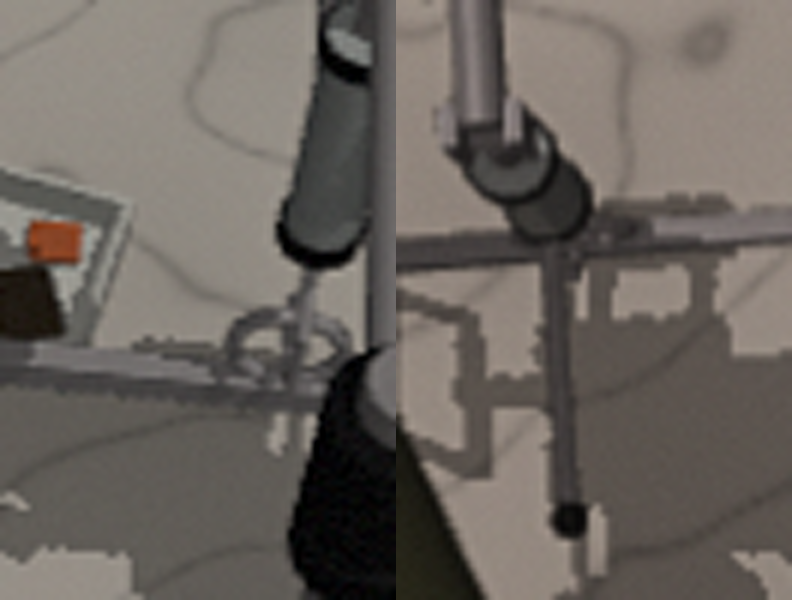

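```bash
cat > favg.py <<'E'
from h import *
import sys
F=[];Q=[];Z=[]
for i in range(int(sys.argv[1])):
    env.read_camera('top');o=env.get_obs();F.append(o['force']);Q.append(o['wrist_torque']);Z.append(o['tool_pos'])
F=np.array(F);Q=np.array(Q);n=len(F)**.5
print('t',o['time_s'],'F',F.mean(0).round(2),'se',(F.std(0)/n).round(2),'Tq',Q.mean(0).round(3),'se',(Q.std(0)/n).round(3),'pos',np.mean(Z,0).round(4))
E
python3 favg.py 20
```

```text
t 29.4333 F [ 0.04 -0.06 -1.99] se [0.11 0.11 0.09] Tq [0.099 0.054 0.006] se [0.008 0.005 0.006] pos [0.5207 0.2693 0.2463]
```

>>> drive_tool --pt "0 0 0.1 0 0 0 0" --pt "0 0 0.2 0 0 0 0" --pt "0 0 0.2 0 0 0 0" --pt "0 0 0.2 0 0 0 0" --pt "0 0 0.2 0 0 0 0" --pt "0 0 0.2 0 0 0 0" --pt "0 0 0.2 0 0 0 0" --pt "0 0 0.2 0 0 0 0" --pt "0 0 0.2 0 0 0 0" --pt "0 0 0.2 0 0 0 0" --pt "0 0 0.2 0 0 0 0" --pt "0 0 0.2 0 0 0 0" --pt "0 0 0.2 0 0 0 0" --pt "0 0 0.2 0 0 0 0" --pt "0 0 0.2 0 0 0 0" --pt "0 0 0.2 0 0 0 0" --pt "0 0 0.1 0 0 0 0" --pt "0 0 0 0 0 0 0"

```text
time_s: 30.93
tool_pos: [0.5207, 0.2692, 0.2141]
tool_rot: [-180.0, 0.0, 94.9]
force: [0.1, 0.1, -0.7]
grip_width: 0.0115
```

```bash
python3 favg.py 20;python3 v.py 19
```

```text
t 31.9333 F [-0.13 -0.03 -0.6 ] se [0.11 0.09 0.11] Tq [-0.012  0.056  0.001] se [0.006 0.007 0.007] pos [0.5207 0.2693 0.2143]
pos [0.5207 0.2693 0.2143] rot [ 1.7999e+02 -1.0000e-02  9.4880e+01] F [ 0.43  0.06 -0.9 ] t 31.9333 w 0.0115
shift cm [ 0.    0.07 -3.18] turn [ 0.01 -0.01 -0.02]
```

View pics/z19.png

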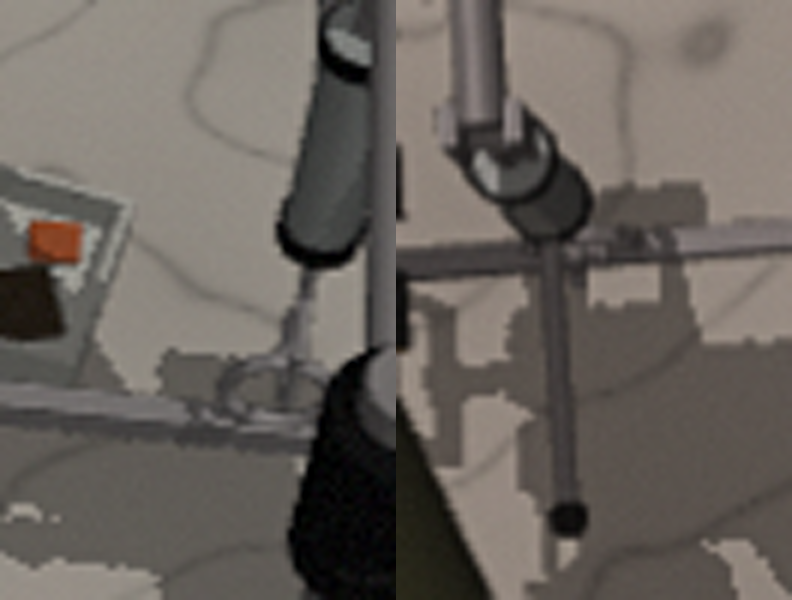

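>>> drive_tool --pt "0 0 0.1 0 0 0 0" --pt "0 0 0.1 0 0 0 0" --pt "0 0 0.1 0 0 0 0" --pt "0 0 0.1 0 0 0 0" --pt "0 0 0.1 0 0 0 0" --pt "0 0 0.1 0 0 0 0" --pt "0 0 0 0 0 0 0" --pt "0 0 0 0 0 0 0"

```text
time_s: 32.7
tool_pos: [0.5207, 0.2693, 0.2082]
tool_rot: [180.0, -0.0, 94.9]
force: [-0.1, -0.5, 0.0]
grip_width: 0.0113
```

```bash
python3 favg.py 40
```

```text
t 34.7 F [ 0.   -0.02  0.02] se [0.08 0.08 0.07] Tq [-0.089  0.047  0.007] se [0.004 0.006 0.005] pos [0.5207 0.2693 0.2083]
```

>>> drive_tool --pt "0 0 0 0 0 0 0" --pt "0 0 0 0 0 0 0.05" --pt "0 0 0 0 0 0 0.1" --pt "0 0 0 0 0 0 0.14" --pt "0 0 0 0 0 0 0.18" --pt "0 0 0 0 0 0 0.25" --pt "0 0 0 0 0 0 0.35" --pt "0 0 0 0 0 0 0.45" --pt "0 0 0 0 0 0 0.55" --pt "0 0 0 0 0 0 0.65" --pt "0 0 0 0 0 0 0.75" --pt "0 0 0 0 0 0 0.85" --pt "0 0 0 0 0 0 0.9" --pt "0 0 0 0 0 0 0.9" --force 3

```text
time_s: 35.87
tool_pos: [0.5207, 0.2694, 0.2083]
tool_rot: [180.0, -0.0, 94.9]
force: [-0.4, -0.3, 0.4]
grip_width: 0.0669
```

```bash
python3 - <<'E'
from h import *
shot('wrist','w20.png');env.read_camera('top');env.read_camera('top');env.read_camera('top');shot('wrist','w21.png')
E
python3 v.py 20
```

```text
pos [0.5207 0.2693 0.2083] rot [180.    -0.    94.88] F [-0.17  0.02 -0.67] t 36.1167 w 0.077
shift cm [ 0.01  0.07 -3.78] turn [ 0.   -0.   -0.02]
```

View pics/z20.png

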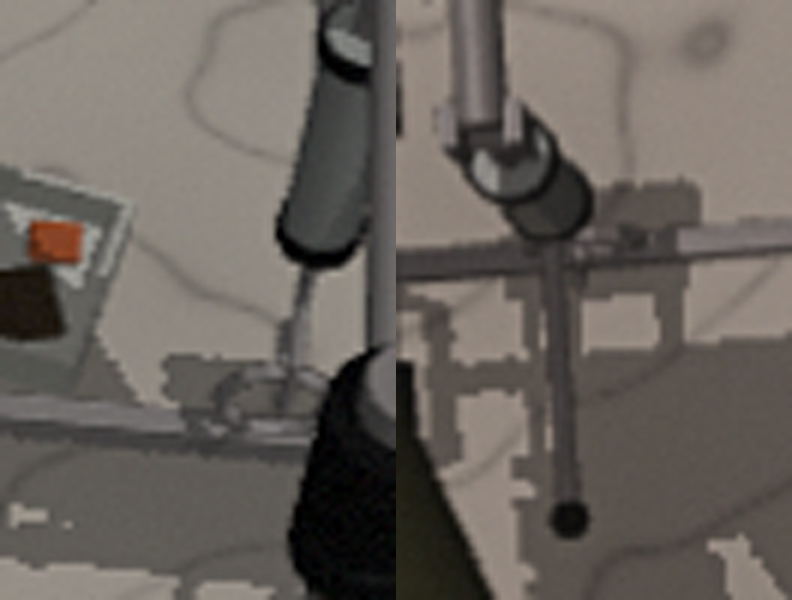

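View pics/w20.png

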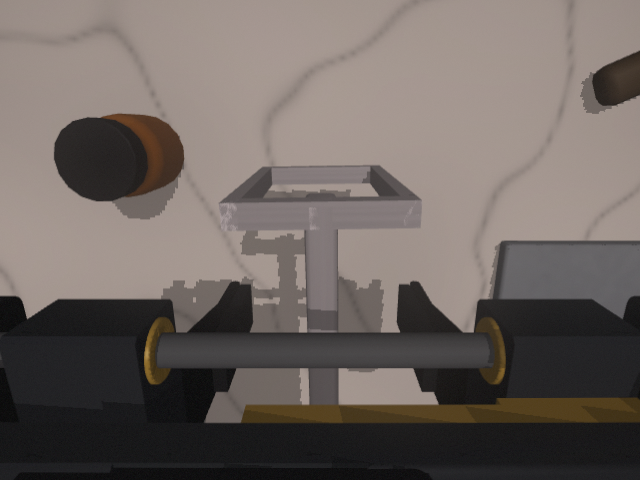

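View pics/w21.png

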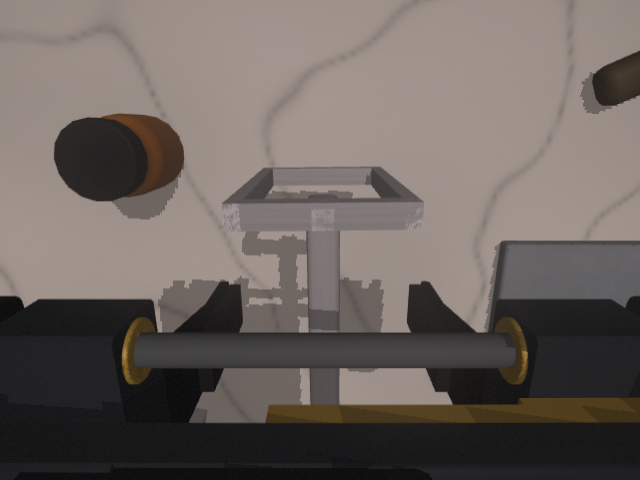

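>>> drive_tool --pt "0 0 0 0 0 0 1" --pt "0 0 -0.3 0 0 0 1" --pt "0 0 -0.6 0 0 0 1" --pt "0 0 -1 0 0 0 1" --pt "0 0 -1 0 0 0 1" --pt "0 0 -1 0 0 0 1" --pt "0 0 -1 0 0 0 1" --pt "0 0 -1 0 0 0 1" --pt "0 0 -1 0 0 0 1" --pt "0 0 -1 0 0 0 1" --pt "0.5 0 -1 0 0 0 1" --pt "1 0 -0.5 0 0 0 1" --pt "1.5 0 0 0 0 0 1" --pt "1.5 0 0 0 0 0 1" --pt "1.5 0 0 0 0 0 1" --pt "1 0 0 0 0 0 1" --pt "0.5 0 0 0 0 0 1" --pt "0 0 0 0 0 0 1"

```text
time_s: 37.72
tool_pos: [0.5134, 0.3461, 0.3013]
tool_rot: [-179.9, 0.0, 95.1]
force: [-0.2, -0.5, -1.5]
grip_width: 0.0867
```

```bash
python3 - <<'E'
from h import *
g=[]
for i in range(16):
    c=env.read_camera('scene');g.append(cv2.cvtColor(c['img'],cv2.COLOR_BGR2GRAY)[200:290,300:460].astype(np.float32))
# motion of the scene crop relative to first frame
for i in (2,4,6,8,10,12,14):
    print(i,cv2.phaseCorrelate(g[0][50:88,0:75].copy(),g[i][50:88,0:75].copy())[0],np.abs(g[i]-g[0]).max())
shot('scene','s22.png');d=shot('top','t22.png');print(env.get_obs()['tool_pos'],env.get_obs()['time_s'])
E
python3 v.py 23
```

```text
2 (0.531199672364771, -0.02587158079456131) 56.0
4 (0.5412744945958039, -0.026951548152634786) 61.0
6 (0.38505357681043506, -0.015934670006576113) 62.0
8 (0.27924852449319104, 0.02534808110911868) 59.0
10 (0.24477742861832041, 6.202582387260236e-06) 60.0
12 (0.20637000367057112, -0.03808250322940765) 61.0
14 (0.1854426515377554, -0.08226365242509459) 60.0
[0.51428562 0.34404603 0.30225141] 38.6167
pos [0.5143 0.344  0.3023] rot [180.    -0.    94.89] F [-0.59 -0.69  0.31] t 38.6167 w 0.0872
shift cm [-7.5   0.07  5.62] turn [ 0.   -0.   -0.01]
```

View pics/s22.png

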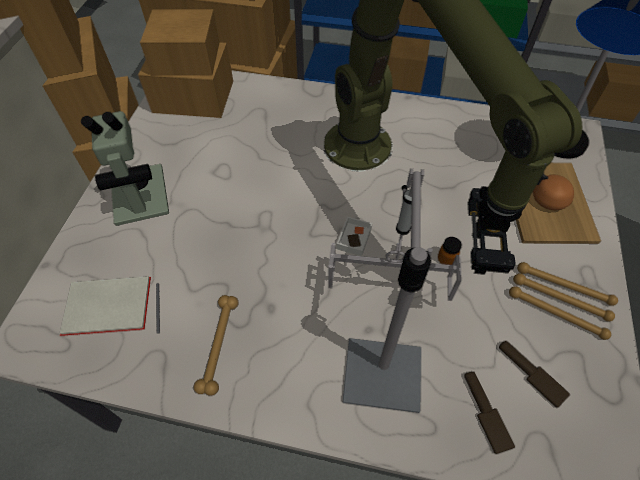

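View pics/z23.png

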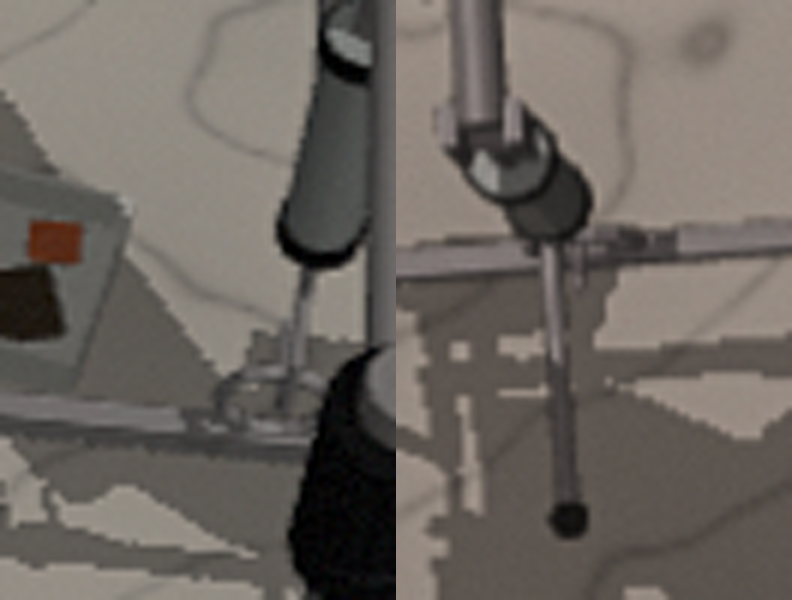

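View pics/t22.png

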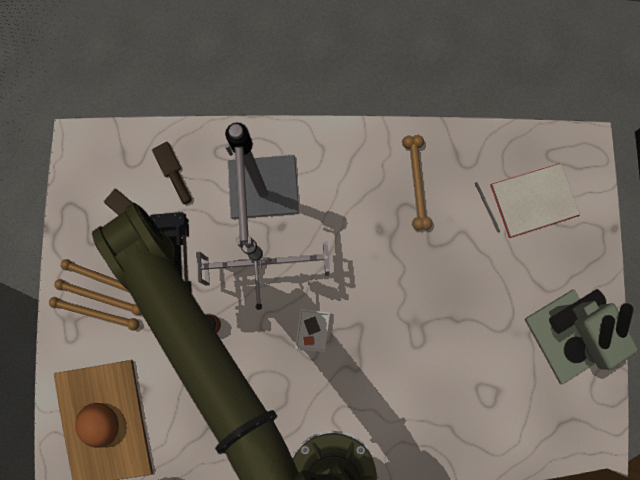

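Run:
```python
from cell import env
print(env.sign_off())
```

```text
the job is handed in; nothing more can be done
None
```

The cradle hangs by its eye on the hook with the gripper clear, and I handed the job in after about 39 s of the 72 s. The hand-in gave no verdict.

**Arm and balance:** I gripped the handle lightly at 3 N and led the arm round to 4.9° from the world x axis. I then opened the fingers around the rod and filmed it for about 1 s. The rod swung only about ±0.45 mm (roughly 0.003 rad).

**Hanging the cradle:** I took the bar by its left grasp place, carried it over the handle and threaded the eye on centre. I lowered it at no more than 24 mm/s. The force on the gripper went from -2.0 N, through -0.6 N, to 0.02 ± 0.07 N. I opened the fingers only then.

**Last checks:**
- In the images the cradle hangs level and nearly still after release, moving by at most about half a pixel over 0.8 s.
- The spring is drawn about 20 mm, worked out from the 2 N load rather than measured.
- The bone, the tray and the jar look unmoved in the last images; I did not measure them.

**What disagreed:**
- **Cameras:** the scene and top cameras differed by up to about 5 mm in y, so I checked against the wrist camera and robot poses.
- **Stop angle:** the stand's base plate read 4.4° by the top view and 5.5° by the scene view. The arm's 4.9° is therefore near its stop, but I did not confirm contact with the stop by force.
- **Wrist torque:** it showed an offset of about -0.09 N m with no load. I relied on the force reading instead.

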